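Hang the hygrometer in the glass tea case

TASK

Take the dial hygrometer from the counter, pass it down through the open hatch in the top of the glass tea case without touching the hatch's aluminium frame, and hang it by the keyhole in its back on the button hook on the case's inner board, pressing only gently (you will have to feel for the hook) and letting the hook take its weight before you let go. Then slide the glass pane fully shut over it, leaving the other things on the counter where they are.

Things in the scene. Friction and masses are not known exactly. Their poses are not given: they have to be found in the camera images.
- gauge_center (a point): Centre of the hygrometer: white plastic housing 60 mm wide (y), 30 deep (x), 66 high (z up), 0.13 to 0.21 kg, standing on the counter; flat back on the +x side, round steel-rimmed dial on the -x side (rim 3 mm proud). Once hung its top is 15 mm below the top of the case's frame: grip its sides near the top (about 14 mm down) so that the gripper's body stays above the hatch.
- keyhole (a point): Centre of the entry of the keyhole in the hygrometer's back face (15 mm behind, 3.5 mm above its centre). Back wall 3.5 mm thick, 10.5 mm hollow behind it. The entry is 18 mm wide and reaches 9 mm down from this point; from 3 mm above this point it narrows over 9 mm to a slot 8 mm wide, centred, whose closed upper end is 17.5 mm above this point.
- frame: Aluminium frame of the case's top, not to be touched. Origin: centre of the hatch, level with the frame's top (222 mm above the counter); x towards the hook board, y along the case, z up. The hatch is 84 mm in x (-42 to +42) and in y runs from -86 mm to the open pane's edge (89 to 103 mm). Free below it down to 100 mm above the counter.
- case: The glass case: aluminium and glass, 220 mm deep (x), 440 mm wide (y), 222 mm high; origin at the centre of its underside; axes as the frame's. Fixed to the counter.
- board: White board upright in the case below the hatch's far edge; its face stands 12 mm inside that edge. Origin on its face at the height of the hook's axis (29.5 mm below the frame's top), opposite the middle of the hatch; x into the board, y along its level groove, z up.
- hook_run (a point): Middle of the hook's run in the board's groove (same point as the board's origin). The hook itself is NOT measured: it stands up to 18 mm either side of here along y. It is a steel peg square to the board: neck 5 mm thick, 8 mm long, then a flat round head 12 mm across, 4 mm thick, outer face 12 mm off the board. It slides along the groove against about 2.5 N; rigid otherwise.
- pane (a joint): Sliding glass pane of the hatch, m: 0 shut (hard stop), 0.19 fully open. It opens towards the frame's +y and slides against about 2 N. 208 mm long, 5 mm thick, its upper face 4.5 mm below the frame's top.
- pane_grip (a point): Centre of the pull on the pane (moves with the pane): an upright aluminium block 26 mm in x, 12 mm in y, 17 mm high, this point 8.5 mm below its top and 10.5 mm above the pane's upper face.
- kettle: Squat aluminium kettle, 176 mm across, 180 mm high with its handle; origin at the centre of its underside. Leave it.
- jar: Lidded glass jar with a wire latch, 96 mm across, 130 mm high; origin at the centre of its underside. Leave it.
- mug: White enamel mug, 82 mm across, 78 mm high; origin at the centre of its underside. Leave it.
- coaster0: Round bamboo coaster, 96 mm across, 9 mm thick. Leave it.
- coaster1: Round bamboo coaster, like the first. Leave it.
- coaster2: Round bamboo coaster, like the first. Leave it.
- filter_cap: Grey plastic cap of a coffee filter, 72 mm across, 26 mm high. Leave it.
Not all that is in view belongs to the job. What is shaped like the part that bears gauge_center but blue is not meant.

How it is judged:
By the outcome, as a careful person would: the job done as asked, in the order asked, and still so for the second after the job is handed in, with the robot touching nothing.
It also fails if it takes over 72 s, if anything falls off the work surface, if the arm or the gripper's body presses on something with over 40 N, if the wrist force passes 120 N, or if a joint passes its speed limit or range.

ROBOT

A 6-joint arm with a two-finger parallel gripper is mounted at the origin on the work surface. World frame = base frame: x ahead of the robot, y to its left, z up, the work surface at z = 0. Lengths are in m, angles in rad, forces in N, time in s.
With the tool pointing down it reaches from about 0.375 to 0.9 m from the base axis. Payload 3.1 kg.
Tool frame: the origin (TCP) lies at the very end of the fingers, on their centre line; the grasp point (between the pads) lies robot.grasp_offset behind it (robot.grasp_offset is the distance from the TCP to the grasp point, in m); z points along the fingers, y is the direction in which the jaws open and shut (so a half turn about z gives the same grasp; the last joint's range is limited). The gripper opens to 87 mm and grips with 3 to 60 N. Pads are 19 mm wide; open, the fingers measure 117 mm over their backs; the gripper's body (75 mm by 190 mm) begins 51 mm behind the grasp point.
Start: joints at [-1.327, 0.527, 1.433, -0, 1.181, -0.178], TCP at [0.256, -0.57, 0.198] pointing down, gripper open.
Joint ranges: [-3.08, 3.08], [-0.75, 2.2], [0.22, 2.44], [-1.43, 4.57], [0, 2.65], [-2.85, 2.85]. Speed limits (rad/s): [2.79, 2.79, 3.14, 3.14, 3.14, 3.14].

INTERFACE

Orientations are given as a unit quaternion [x, y, z, w].
In Python, from rig import robot gives the robot as it stands.
- The arm moves only by the tool drive_tool, never from a script. Its argument "targets" is one flat list of numbers, 6 for each row, row after row: the shift along the tool's x, y, z in cm, then the turn, a rotation vector about the tool's x, y, z in degrees. A call has 1 to 12 rows; each row is the pose to reach, as a shift and turn from the pose commanded when the call began, along the tool's axes at that moment; what a row does not reach only later rows make up. A row lasts 1/12 s, in which the tool goes at most 41.7 mm and 7.16 degrees, less where a joint would pass 70% of its speed; a pose out of reach is approached as far as the arm can. A call with a gripper value outside its range is refused whole. "grip" is the gripper command: -1 is fully open, 1 is shut, values between are in proportion, set as the call begins (left out, the last holds). The fingers move at their own pace and stop on an object; "squeeze" is the grip in N (left out, the last holds). Time passes only in rows, so rows that repeat a pose let the fingers close. It gives the time, the measured TCP pose, the force and the opening at its end, in the units of the state.
- robot.get_obs(): the state, without advancing time (a new reading comes with each control period).
- robot.camera(name): name is "scene" or "top" or "wrist"; returns (picture, depth): 400x640x3 uint8, red, green, blue; 400x640 float32, m along the optical axis (not along the pixel's ray), 0 where there is no reading.
- robot.calibration(name): a dict with "mtx" (3x3 intrinsics, pixels), "R" (3x3) and "t" (3): a world point X has camera coordinates R X + t; the wrist camera has in their place "hand_eye" (4x4, takes a point from camera to tool coordinates, whose origin is the TCP and whose axes are the flange's). Camera axes: x right, y down, z forward; pixel columns grow to the right and rows downward; lengths in m; the calibration is good to about 2 mm. A picture is of the moment at which its call begins: read the wrist's pose just before it. calibration takes no time and is no camera call.
- robot.hand_in(): hands the job in, once; it reports no verdict.
The state is a dict: "time": time; "q": joint angles; "joint_velocities": joint speeds; "joint_torque": joint torques, N m; "position": TCP position; "tool_rot": TCP orientation; "ft_force": force on the tool from outside, world axes, zero at the start; "moment": the same for the moment, N m; "grip_width": finger opening in m.
Only numpy, scipy, OpenCV 4.12 (cv2) and the standard library are available. Lean on these libraries where they do the work, as an engineer would, in place of code of your own. Each camera call takes 0.05 s, during which the arm holds its last target.

## Working session

There is one attempt and no reset: what is moved stays moved. The work goes in short steps, Python scripts to look and compute and a tool call to move; the robot and the scene stay as the last step left them, time stands still between calls to the robot, and variables do not carry over. Pictures are saved under pics/ and viewed, and the job is handed in when it is done.

Besides the shell and the picture viewer there is one more tool, called as name(argument=value, ...) on one line, values as JSON. drive_tool: Moves the arm, as the interface text tells. Its arguments: {"type":"object","properties":{"targets":{"type":"array","items":{"type":"number"}},"grip":{"type":"number"},"squeeze":{"type":"number"}},"required":["targets"]}

```bash
ls; mkdir -p pics; python3 - <<'E'
from rig import robot
import cv2,numpy as np
o=robot.get_obs();print(o)
print(robot.grasp_offset)
for n in ("scene","top","wrist"):
    p,d=robot.camera(n); cv2.imwrite(f"pics/{n}0.png",p[:,:,::-1]); np.save(f"{n}0.npy",d)
    print(n,robot.calibration(n))
E
```

```text
pics
{'time': 0.0, 'q': array([-1.32646010e+00,  5.28468893e-01,  1.43389863e+00, -1.48330070e-05,
        1.18141458e+00, -1.78499477e-01]), 'joint_velocities': array([-0.00252183, -0.00150342, -0.00061248, -0.00116475, -0.00121537,
       -0.0022772 ]), 'joint_torque': array([-6.31538915e-04, -4.40046787e+01, -1.76592153e+01,  6.33846782e-02,
        5.80563443e-02, -1.47754113e-04]), 'position': array([ 0.25629617, -0.56916578,  0.1972712 ]), 'tool_rot': array([ 9.77733189e-01,  2.09849025e-01, -4.28844218e-05, -1.09390110e-03]), 'ft_force': array([-0.47183981, -0.03194647,  0.48735517]), 'moment': array([-0.03841857, -0.00311098, -0.01273212]), 'grip_width': 0.08723101474753815}
0.0187
scene {'mtx': array([[466.76668323,   0.        , 317.6929525 ],
       [  0.        , 466.76668323, 200.92070607],
       [  0.        ,   0.        ,   1.        ]]), 'R': array([[-0.54653509,  0.83737826, -0.00985137],
       [ 0.59261581,  0.37841969, -0.7110591 ],
       [-0.59169748, -0.39445683, -0.70306323]]), 't': array([ 0.31388201, -0.22263058,  1.95172851])}
top {'mtx': array([[436.0965
[... 162 characters left out ...]
 , -0.99974805, -0.02211632],
       [-0.99763969,  0.00534234, -0.06845806],
       [ 0.06855896,  0.02180151, -0.99740882]]), 't': array([0.02700508, 0.57803422, 1.41912749])}
wrist {'mtx': array([[307.59364233,   0.        , 322.36631862],
       [  0.        , 307.59364233, 200.41887029],
       [  0.        ,   0.        ,   1.        ]]), 'hand_eye': array([[-1.31347192e-04, -9.56881228e-01, -2.90479430e-01,
         8.04084913e-02],
       [ 9.99999990e-01, -1.38314964e-04,  3.45567581e-06,
        -8.58405400e-04],
       [-4.34843233e-05, -2.90479427e-01,  9.56881237e-01,
        -1.86189043e-01],
       [ 0.00000000e+00,  0.00000000e+00,  0.00000000e+00,
         1.00000000e+00]])}
```

View pics/scene0.png

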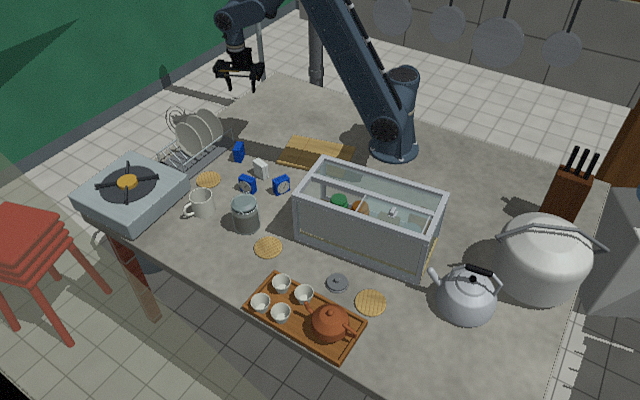

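View pics/top0.png

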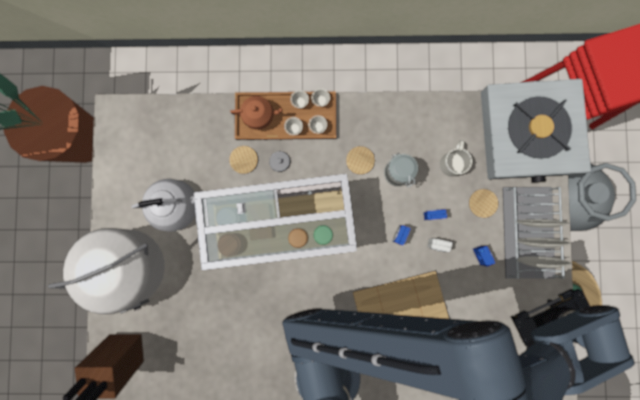

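View pics/wrist0.png

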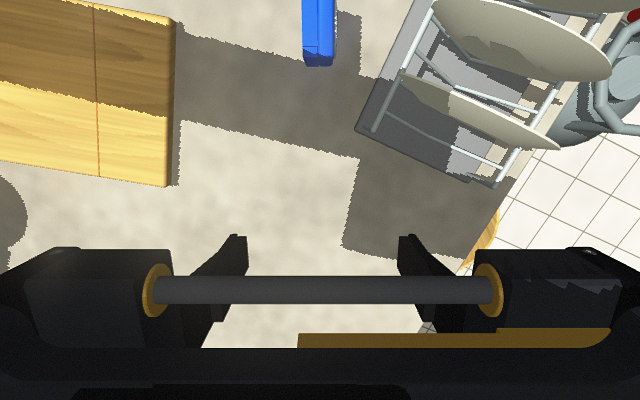

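```bash
python3 - <<'E'
import cv2
a=cv2.imread("pics/top0.png")
cv2.imwrite("pics/c1.png",cv2.resize(a[165:275,185:365],None,fx=4.4,fy=4.4,interpolation=cv2.INTER_CUBIC))
cv2.imwrite("pics/c2.png",cv2.resize(a[200:275,385:505],None,fx=6,fy=6,interpolation=cv2.INTER_CUBIC))
a=cv2.imread("pics/scene0.png")
cv2.imwrite("pics/c3.png",cv2.resize(a[145:285,285:455],None,fx=4,fy=4,interpolation=cv2.INTER_CUBIC))
cv2.imwrite("pics/c4.png",cv2.resize(a[130:210,220:310],None,fx=6,fy=6,interpolation=cv2.INTER_CUBIC))
E
```

```text
(no output)
```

View pics/c1.png

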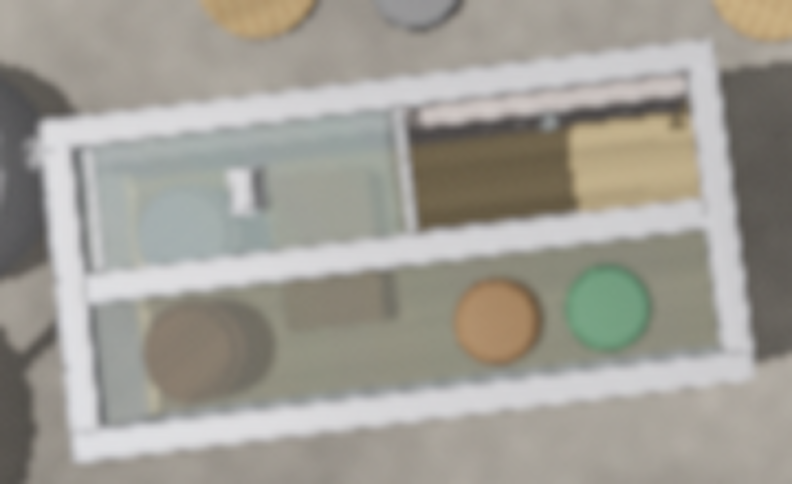

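View pics/c2.png

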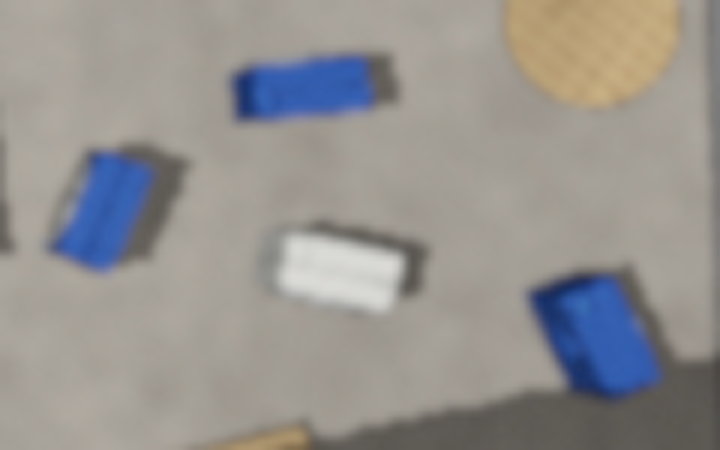

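View pics/c3.png

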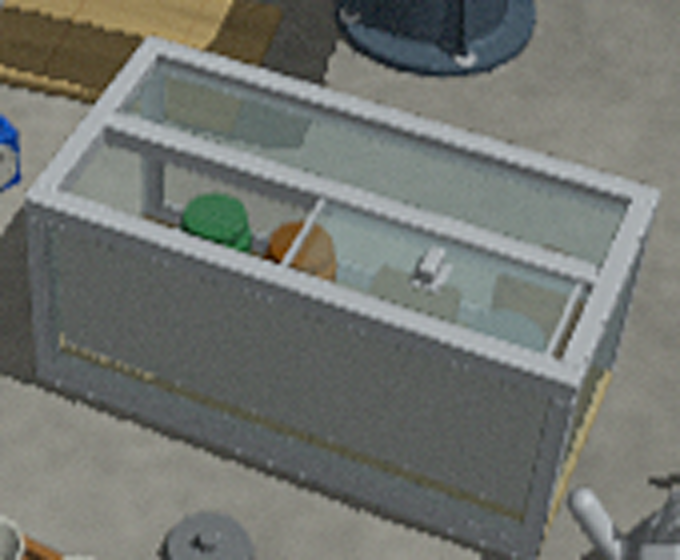

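View pics/c4.png

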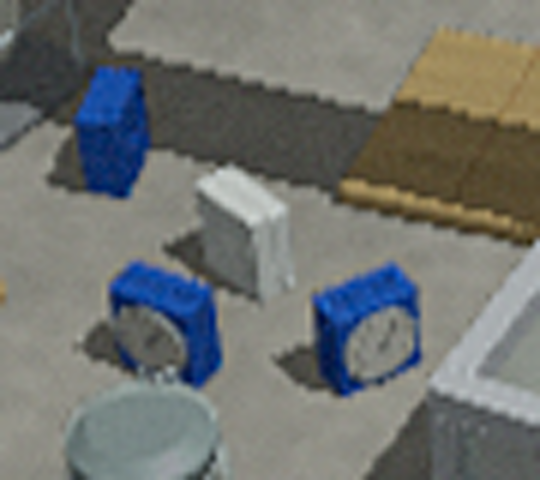

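```bash
cat > h.py <<'E'
from rig import robot
import cv2,numpy as np
from scipy.spatial.transform import Rotation as Rn
def ray(n,uv,z,pose=None):
    c=robot.calibration(n); K=c['mtx']
    d=np.linalg.inv(K)@np.array([uv[0],uv[1],1.])
    if n=='wrist':
        p,q=pose; R=Rn.from_quat(q).as_matrix(); H=c['hand_eye']
        o=R@H[:3,3]+p; d=R@H[:3,:3]@d
    else:
        o=-c['R'].T@c['t']; d=c['R'].T@d
    return o+d*(z-o[2])/d[2]
def proj(n,X,pose=None):
    c=robot.calibration(n); K=c['mtx']
    if n=='wrist':
        p,q=pose; R=Rn.from_quat(q).as_matrix(); H=c['hand_eye']
        x=H[:3,:3].T@(R.T@(np.array(X)-p)-H[:3,3])
    else: x=c['R']@np.array(X)+c['t']
    x=K@x; return x[:2]/x[2]
E
python3 - <<'E'
from h import *
def cr(u,v,x0,y0,f): return ((u+.5)/f-.5+x0,(v+.5)/f-.5+y0)
P=[ray('top',cr(u,v,185,165,4.4),.222) for u,v in [(40,122),(712,42),(752,375),(75,460)]]
for p in P: print(p)
print(np.mean(P,0))
e=(P[0]-P[1]+P[3]-P[2]);print('yaw',np.degrees(np.arctan2(-e[0],e[1])),[np.linalg.norm(P[i]-P[(i+1)%4]) for i in range(4)])
# scene
Q=[ray('scene',cr(u,v,285,145,4),.222) for u,v in [(153,38),(658,190),(575,385),(27,193)]]
for p in Q: print(p)
G=[ray('top',cr(u,v,385,200,6),.066) for u,v in [(283,232),(407,252),(394,312),(276,296)]]
for p in G: print('g',p)
print([np.linalg.norm(G[i]-G[(i+1)%4]) for i in range(4)],np.mean(G,0))
for p in [(198,185),(232,167),(287,208),(255,228)]: print('gs',ray('scene',cr(*p,220,130,6),.066))
E
```

```text
[0.58847922 0.3786958  0.222     ]
[ 0.63786076 -0.05769512  0.222     ]
[ 0.42373646 -0.08146805  0.222     ]
[0.37074336 0.35261331 0.222     ]
[0.50520495 0.14803649 0.222     ]
yaw 6.707637804970636 [np.float64(0.43917600942279506), np.float64(0.21543994262297078), np.float64(0.4373041222802796), np.float64(0.21929249933955924)]
[ 0.4235116  -0.07493585  0.222     ]
[0.37091517 0.35304281 0.222     ]
[0.58759743 0.37897938 0.222     ]
[ 0.63509504 -0.05477634  0.222     ]
g [ 0.45240619 -0.3315534   0.066     ]
g [ 0.44171365 -0.39613511  0.066     ]
g [ 0.41038561 -0.38858607  0.066     ]
g [ 0.41891404 -0.32717787  0.066     ]
[np.float64(0.06546088322441951), np.float64(0.03222474181372412), np.float64(0.06199758745893245), np.float64(0.033776758500642795)] [ 0.43085487 -0.36086311  0.066     ]
gs [ 0.43880489 -0.38725064  0.066     ]
gs [ 0.41275116 -0.3800969   0.066     ]
gs [ 0.42624389 -0.32499442  0.066     ]
gs [ 0.45263473 -0.33014334  0.066     ]
```

```bash
cat >> h.py <<'E'
def tgt(pos,yaw,o=None):
    """print tool-frame shift(cm)+turn(deg) from measured pose to TCP pos, tool pointing down with tool x at yaw(deg)"""
    o=o or robot.get_obs()
    R0=Rn.from_quat(o['tool_rot']); y=np.radians(yaw)
    R1=Rn.from_matrix(np.array([[np.cos(y),np.sin(y),0],[np.sin(y),-np.cos(y),0],[0,0,-1]]))
    s=R0.inv().apply(np.array(pos)-o['position'])*100
    print('row',np.round(s,2),np.round(np.degrees((R0.inv()*R1).as_rotvec()),2),'t',o['time'])
E
python3 - <<'E'
from h import *
def cr(u,v,x0,y0,f): return ((u+.5)/f-.5+x0,(v+.5)/f-.5+y0)
C=np.array([0.5045,.149,0]);a=np.radians(6.7)
def loc(p):
    d=p-C; return np.round([d[0]*np.cos(a)+d[1]*np.sin(a),-d[0]*np.sin(a)+d[1]*np.cos(a),p[2]],4)
for nm,uv,z in [('far edge',(545,88),.222),('near edge',(545,222),.222),('right edge',(695,150),.222),('pane edge',(412,170),.217),('hook',(548,122),.1925),('pull',(240,178),.236),('board top L',(425,110),.22)]:
    p=ray('top',cr(*uv,185,165,4.4),z); print(nm,p,loc(p))
tgt([.45,.05,.40],186.7)
E
```

```text
far edge [0.60865107 0.05038842 0.222     ] [ 0.0919 -0.1101  0.222 ]
near edge [0.52201938 0.05057431 0.222     ] [ 0.0059 -0.0998  0.222 ]
right edge [ 0.56793981 -0.04619353  0.222     ] [ 0.0402 -0.2013  0.222 ]
pane edge [0.55629558 0.1370157  0.217     ] [ 0.05   -0.0179  0.217 ]
hook [0.58914111 0.04982498 0.1925    ] [ 0.0725 -0.1084  0.1925]
pull [0.55056538 0.2450184  0.236     ] [0.057 0.09  0.236]
board top L [0.59501553 0.12832583 0.22      ] [ 0.0875 -0.0311  0.22  ]
row [ 43.08 -48.57 -20.16] [ 0.0000e+00 -1.3000e-01 -1.6248e+02] t 0.15
```

drive_tool(targets=[0,0,-8,0,0,-14,4,-4,-14,0,0,-21,8,-8,-20,0,0,-28,12,-12,-20,0,0,-36,16,-16,-20,0,0,-43,18,-20,-20,0,0,-50,20,-22,-20,0,0,-57,22,-24,-20,0,0,-64,24,-27,-20,0,0,-71,27,-30,-20,0,0,-78,30,-33,-20,0,0,-85,32,-36,-20,0,0,-85], grip=-1)

```text
time: 1.15
position: [0.3799, -0.1827, 0.3953]
tool_rot: [0.577, 0.817, 0.0, 0.0]
ft_force: [0.7, 0.7, 0.6]
grip_width: 0.0874
```

```bash
python3 - <<'E'
from h import *
tgt([.45,.05,.40],186.7)
E
```

```text
row [19.59 14.38 -0.47] [ 1.000e-02  6.000e-02 -7.717e+01] t 1.15
```

drive_tool(targets=[2,1.5,0,0,0,-7,4,3,0,0,0,-14,6,4.5,0,0,0,-21,8,6,0,0,0,-28,10,7.5,0,0,0,-35,12,9,0,0,0,-42,14,10.5,0,0,0,-49,16,12,0,0,0,-56,18,13,0,0,0,-63,19,13.8,0,0,0,-70,19.5,14.4,0,0,0,-77,19.5,14.4,0,0,0,-77])

```text
time: 2.15
position: [0.4517, 0.0483, 0.3947]
tool_rot: [-0.057, 0.998, 0.0, -0.0]
ft_force: [-0.1, -0.1, -0.2]
grip_width: 0.0868
```

```bash
python3 - <<'E'
from h import *
o=robot.get_obs();p,d=robot.camera('wrist');print(o['position'],o['tool_rot'],o['time'],o['q'])
np.savez('w1.npz',p=p,d=d,pos=o['position'],q=o['tool_rot'])
cv2.imwrite('pics/w1.png',p[:,:,::-1])
E
```

```text
[0.45170422 0.04831609 0.3946517 ] [-5.65504303e-02  9.98399689e-01  2.89718130e-04 -1.57995250e-04] 2.15 [-1.40661450e-01  9.48067486e-02  1.53017292e+00  5.07010642e-04
  1.51703640e+00 -1.82464636e+00]
```

View pics/w1.png

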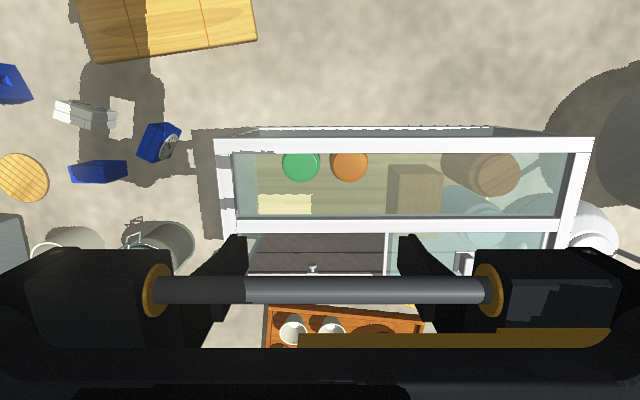

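drive_tool(targets=[-4,0,3,0,0,0,-8,0,6,0,0,0,-10,0,8,0,0,0,-10,0,8,0,0,0,-10,0,8,0,0,0])

```text
time: 2.62
position: [0.5504, 0.057, 0.3115]
tool_rot: [-0.053, 0.999, 0.0, -0.004]
ft_force: [-0.0, 0.7, -0.4]
grip_width: 0.087
```

```bash
python3 - <<'E'
from h import *
o=robot.get_obs();p,d=robot.camera('wrist');print(o['position'],o['tool_rot'],o['time'],o['joint_velocities'])
np.savez('w2.npz',p=p,d=d,pos=o['position'],q=o['tool_rot'])
cv2.imwrite('pics/w2.png',p[:,:,::-1])
E
```

```text
[0.55041573 0.05699035 0.31151264] [-5.26244933e-02  9.98607509e-01  4.01001221e-04 -3.68025057e-03] 2.6167 [ 0.00038722 -0.0848117  -0.00605275 -0.00333919  0.02955243 -0.01214362]
```

View pics/w2.png

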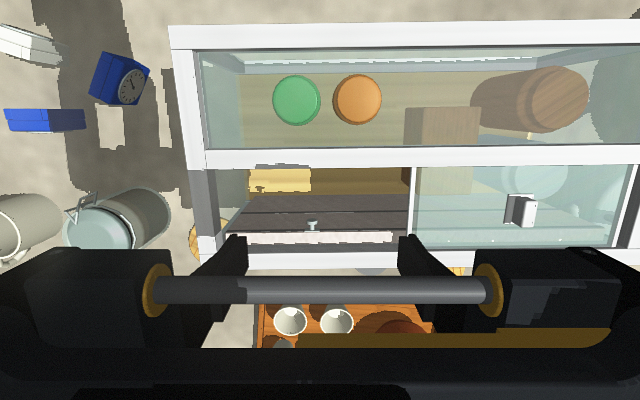

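```bash
python3 - <<'E'
from h import *
z=np.load('w2.npz');p=z['p']
cv2.imwrite('pics/w2c.png',cv2.resize(p[140:290,180:440,::-1],None,fx=3,fy=3,interpolation=cv2.INTER_CUBIC))
cv2.imwrite('pics/w2d.png',cv2.resize(p[200:260,270:350,::-1],None,fx=8,fy=8,interpolation=cv2.INTER_CUBIC))
d=z['d'];print(np.round(d[218:246:2,300:326:2],3))
E
```

```text
[[0.366 0.364 0.364 0.365 0.365 0.33  0.329 0.329 0.365 0.365 0.366 0.364
  0.364]
 [0.358 0.359 0.357 0.325 0.323 0.324 0.324 0.323 0.324 0.357 0.355 0.359
  0.357]
 [0.351 0.352 0.353 0.325 0.32  0.32  0.32  0.319 0.322 0.351 0.35  0.351
  0.351]
 [0.345 0.345 0.346 0.348 0.322 0.322 0.321 0.321 0.346 0.344 0.345 0.347
  0.346]
 [0.341 0.341 0.339 0.34  0.339 0.325 0.324 0.327 0.338 0.341 0.339 0.34
  0.338]
 [0.336 0.335 0.333 0.331 0.331 0.326 0.325 0.328 0.331 0.329 0.334 0.333
  0.333]
 [0.328 0.327 0.327 0.    0.326 0.326 0.326 0.326 0.324 0.323 0.326 0.326
  0.327]
 [0.325 0.324 0.325 0.323 0.324 0.324 0.325 0.323 0.323 0.322 0.323 0.323
  0.322]
 [0.324 0.323 0.325 0.324 0.326 0.324 0.323 0.324 0.324 0.324 0.324 0.324
  0.324]
 [0.324 0.325 0.325 0.324 0.323 0.326 0.324 0.324 0.325 0.325 0.325 0.324
  0.323]
 [0.325 0.325 0.324 0.325 0.325 0.326 0.326 0.324 0.324 0.325 0.326 0.324
  0.326]
 [0.326 0.325 0.324 0.326 0.326 0.326 0.326 0.326 0.327 0.325 0.327 0.325
  0.326]
 [0.328 0.326 0.327 0.327 0.327 0.327 0.326 0.327 0.326 0.327 0.326 0.325
  0.325]
 [0.323 0.324 0.323 0.323 0.324 0.322 0.323 0.322 0.323 0.323 0.323 0.322
  0.321]]
```

View pics/w2c.png

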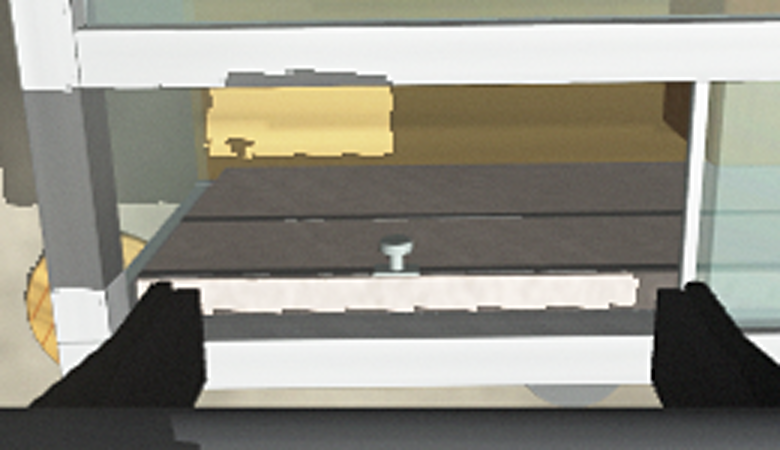

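View pics/w2d.png

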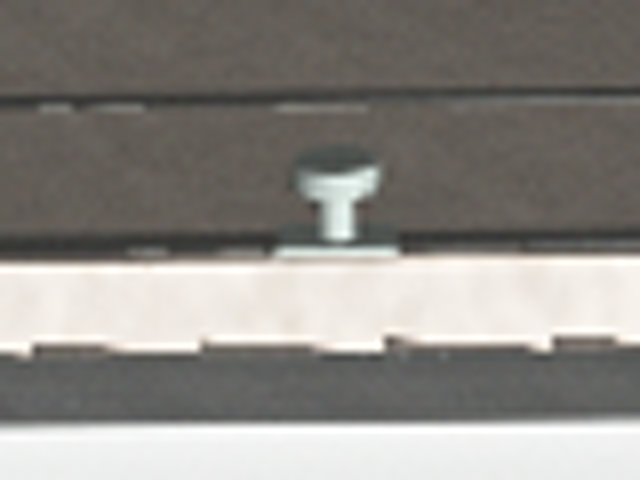

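```bash
cat >> h.py <<'E'
a=np.radians(6.7); C=np.array([0.5045,.149,0])
def loc(p):
    d=np.array(p)-C; return np.round([d[0]*np.cos(a)+d[1]*np.sin(a),-d[0]*np.sin(a)+d[1]*np.cos(a),p[2]],4)
def glob(l):
    return np.array([C[0]+l[0]*np.cos(a)-l[1]*np.sin(a),C[1]+l[0]*np.sin(a)+l[1]*np.cos(a),l[2]])
E
python3 - <<'E'
from h import *
z=np.load('w2.npz');P=(z['pos'],z['q'])
c=lambda u,v:((u+.5)/3-.5+180,(v+.5)/3-.5+140)
e=lambda u,v:((u+.5)/8-.5+270,(v+.5)/8-.5+200)
def s(n,uv,h): p=ray('wrist',uv,h,P); print(n,p.round(4),loc(p))
s('hook headtop outer',e(339,150),.1985)
s('hook neck',e(339,215),.195)
s('hook headtop inner rim',e(339,180),.1985)
s('midbar hatch edge L',c(110,91),.222);s('midbar R',c(680,83),.222)
s('far bar inner L',c(210,342),.222);s('far bar R',c(640,336),.222)
s('left inner edge hi',c(77,90),.222)
s('left inner lo',c(105,290),.222)
s('pane edge',c(690,180),.217)
s('pane edge near',c(697,90),.217)
# outer corner of frame
s('outer corner NW',(170,27),.222)
s('outer inner',(193,47),.222)
s('board top front L',c(137,280),.212); s('board top front R',c(637,275),.212)
for n,uv in [('pull TL',(506,193)),('pullBL',(503,222)),('pull front top',(517,200)),('r',(536,202))]: s(n,uv,.2365)
E
python3 - <<'E'
from h import *
z=np.load('w2.npz');p=z['p']
cv2.imwrite('pics/w2e.png',cv2.resize(p[150:260,400:640,::-1],None,fx=3,fy=3,interpolation=cv2.INTER_CUBIC))
cv2.imwrite('pics/w2f.png',cv2.resize(p[10:180,150:320,::-1],None,fx=3.5,fy=3.5,interpolation=cv2.INTER_CUBIC))
E
```

```text
hook headtop outer [0.5807 0.0504 0.1985] [ 0.0642 -0.1068  0.1985]
hook neck [0.591  0.0513 0.195 ] [ 0.0745 -0.1071  0.195 ]
hook headtop inner rim [0.5848 0.0508 0.1985] [ 0.0683 -0.1069  0.1985]
midbar hatch edge L [ 0.5349 -0.0406  0.222 ] [ 0.0081 -0.1918  0.222 ]
midbar R [0.5144 0.1309 0.222 ] [ 0.0077 -0.0191  0.222 ]
far bar inner L [ 0.6155 -0.0072  0.222 ] [ 0.092  -0.1681  0.222 ]
far bar R [0.5985 0.1331 0.222 ] [ 0.0915 -0.0268  0.222 ]
left inner edge hi [ 0.5356 -0.0505  0.222 ] [ 0.0076 -0.2018  0.222 ]
left inner lo [ 0.6005 -0.0417  0.222 ] [ 0.0731 -0.2006  0.222 ]
pane edge [0.5455 0.1412 0.217 ] [ 0.0398 -0.0126  0.217 ]
pane edge near [0.5167 0.138  0.217 ] [ 0.0108 -0.0124  0.217 ]
outer corner NW [ 0.422  -0.0785  0.222 ] [-0.1085 -0.2163  0.222 ]
outer inner [ 0.4347 -0.0603  0.222 ] [-0.0937 -0.1998  0.222 ]
board top front L [ 0.6004 -0.0344  0.212 ] [ 0.0739 -0.1933  0.212 ]
board top front R [0.5812 0.1313 0.212 ] [ 0.0741 -0.0265  0.212 ]
pull TL [0.5255 0.2182 0.2365] [0.0289 0.0663 0.2365]
pullBL [0.5524 0.2229 0.2365] [0.0562 0.0678 0.2365]
pull front top [0.5308 0.2297 0.2365] [0.0355 0.077  0.2365]
r [0.5308 0.247  0.2365] [0.0376 0.0943 0.2365]
```

View pics/w2e.png

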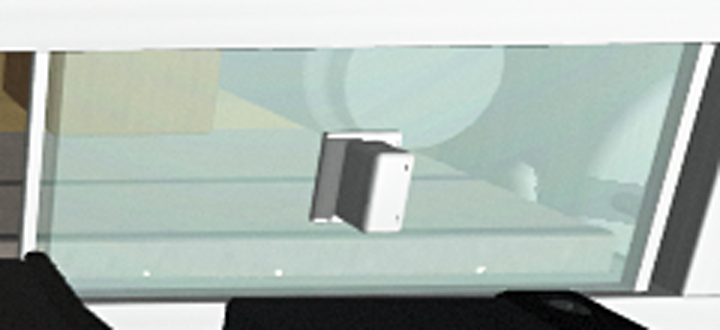

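View pics/w2f.png

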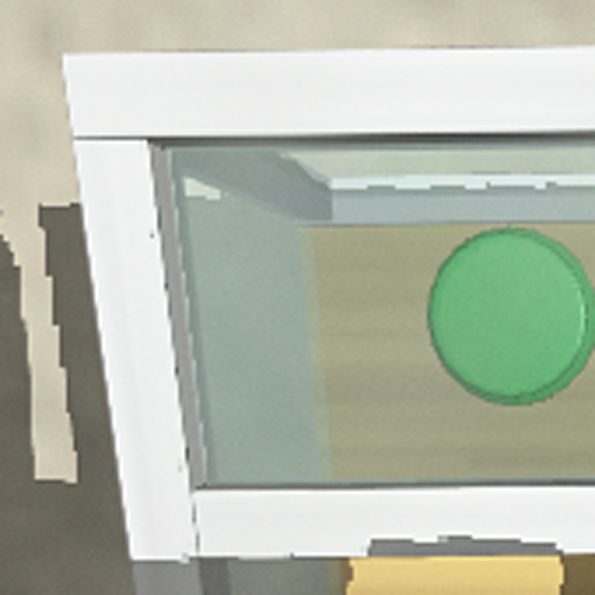

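```bash
python3 - <<'E'
from h import *
tgt([.431,-.359,.20],169)
E
```

```text
row [ 16.21 -40.12  11.41] [-1.000e-02 -2.300e-01  1.707e+01] t 2.6667
```

drive_tool(targets=[1.6,-3.8,-1,0,0,0,3.2,-7.6,-1,0,0,2,4.8,-11.4,-1,0,0,4,6.4,-15.2,-1,0,0,6,8,-19,0,0,0,8,9.6,-22.8,2,0,0,10,11.2,-26.6,4,0,0,12,12.8,-30.4,6,0,0,14,14.4,-34.2,8,0,0,16,15.6,-38,10,0,0,17,16.2,-40.1,11.4,0,0,17,16.2,-40.1,11.4,0,0,17])

```text
time: 3.67
position: [0.4305, -0.3639, 0.2003]
tool_rot: [0.097, 0.995, -0.001, -0.0]
ft_force: [-0.1, 0.2, -0.2]
grip_width: 0.0876
```

```bash
python3 - <<'E'
from h import *
o=robot.get_obs();p,d=robot.camera('wrist');print(o['position'],o['tool_rot'],o['time'],o['joint_velocities'].round(2))
np.savez('w3.npz',p=p,d=d,pos=o['position'],q=o['tool_rot'])
cv2.imwrite('pics/w3.png',p[:,:,::-1])
cv2.imwrite('pics/w3c.png',cv2.resize(p[110:310,200:440,::-1],None,fx=3,fy=3,interpolation=cv2.INTER_CUBIC))
E
```

```text
[ 0.43051232 -0.36389505  0.20030308] [ 9.73608977e-02  9.95247996e-01 -1.48069924e-03 -2.98949270e-04] 3.6667 [ 0.    0.01 -0.    0.06  0.05 -0.01]
```

View pics/w3.png

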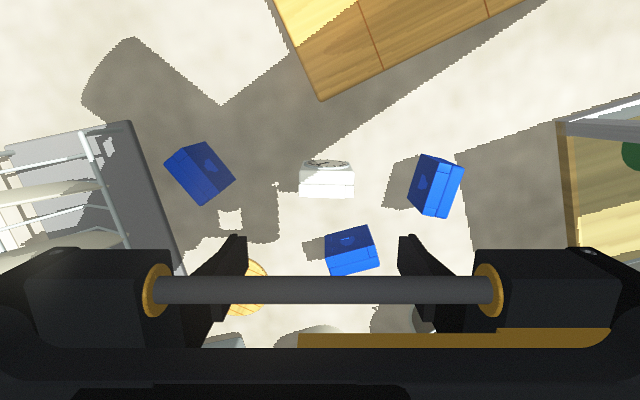

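View pics/w3c.png

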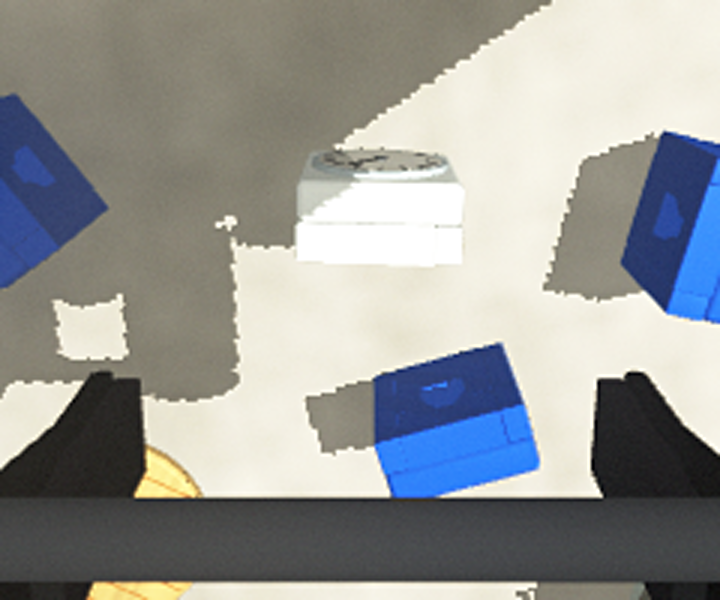

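```bash
python3 - <<'E'
from h import *
z=np.load('w3.npz');P=(z['pos'],z['q'])
c=lambda u,v:((u+.5)/3-.5+200,(v+.5)/3-.5+110)
G=np.array([ray('wrist',c(*uv),.066,P) for uv in [(298,181),(464,183),(462,266),(297,262)]])
print(G.round(4),[np.linalg.norm(G[i]-G[(i+1)%4]) for i in range(4)],G.mean(0))
e=G[1]-G[0]+G[2]-G[3]; print('yaw',np.degrees(np.arctan2(-e[0],e[1])))
g=G.mean(0); yaw=np.degrees(np.arctan2(-e[0],e[1]))
x=np.array([np.cos(np.radians(yaw)),np.sin(np.radians(yaw))])
print(x, 'fwd ctr from back edge',(G[2]+G[3])[:2]/2-.015*x)
tgt([g[0],g[1],.09],180+yaw); tgt([g[0],g[1],.033],180+yaw)
d=z['d'];print(np.round(d[172:200:4,300:354:6],3))
E
```

```text
[[ 0.4097 -0.3844  0.066 ]
 [ 0.4217 -0.3272  0.066 ]
 [ 0.4516 -0.3329  0.066 ]
 [ 0.4386 -0.3912  0.066 ]] [np.float64(0.058510826001284946), np.float64(0.030502269043219885), np.float64(0.05973488566751078), np.float64(0.029744761366004284)] [ 0.43038984 -0.35891656  0.066     ]
yaw -12.214054491683308
[ 0.97736403 -0.21156455] fwd ctr from back edge [ 0.43046095 -0.35886467]
row [ 0.12  0.27 11.1 ] [-0.05 -0.02  1.06] t 3.7167
row [ 0.12  0.28 16.8 ] [-0.05 -0.02  1.06] t 3.7167
[[0.327 0.327 0.326 0.327 0.326 0.327 0.327 0.326 0.326]
 [0.327 0.328 0.328 0.327 0.327 0.328 0.327 0.326 0.327]
 [0.329 0.329 0.328 0.327 0.328 0.329 0.33  0.329 0.329]
 [0.331 0.331 0.332 0.332 0.33  0.331 0.33  0.33  0.331]
 [0.331 0.331 0.331 0.331 0.331 0.331 0.332 0.33  0.331]
 [0.333 0.332 0.333 0.332 0.333 0.331 0.333 0.33  0.334]
 [0.334 0.333 0.334 0.334 0.334 0.333 0.333 0.334 0.334]]
```

drive_tool(targets=[0.1,0.3,3,0,0,1,0.1,0.3,7,0,0,1,0.1,0.3,11,0,0,1,0.1,0.3,13.5,0,0,1,0.1,0.3,14,0,0,1,0.1,0.3,14,0,0,1,0.1,0.3,14,0,0,1])

```text
time: 4.3
position: [0.4341, -0.3558, 0.0633]
tool_rot: [0.102, 0.995, -0.001, 0.001]
ft_force: [0.2, -0.6, -0.0]
grip_width: 0.0868
```

```bash
python3 - <<'E'
from h import *
o=robot.get_obs();print(o['position'],o['q'].round(3))
tgt([.4304,-.3589,.033],180-12.2)
E
```

```text
[ 0.43412967 -0.35584916  0.06334061] [-0.886  0.633  1.709  0.     0.795 -2.251]
row [ 0.31 -0.37  3.03] [-0.12  0.16  0.44] t 4.3
```

drive_tool(targets=[0,0,0,0,0,0,0,0,0,0,0,0,0,0,0,0,0,0])

```text
time: 4.55
position: [0.4339, -0.3562, 0.0629]
tool_rot: [0.103, 0.995, -0.001, 0.001]
ft_force: [0.1, 0.2, -0.2]
grip_width: 0.0867
```

```bash
python3 - <<'E'
from h import *
o=robot.get_obs();print(o['position'],o['joint_velocities'].round(3))
tgt([.4304,-.3589,.033],180-12.2)
E
```

```text
[ 0.43386726 -0.35618607  0.06289302] [-0.001  0.011  0.01  -0.001 -0.003 -0.002]
row [ 0.29 -0.33  2.99] [-0.13  0.16  0.43] t 4.55
```

```bash
python3 - <<'E'
from h import *
o=robot.get_obs();p,d=robot.camera('wrist')
P=(o['position'],o['tool_rot'])
np.savez('w4.npz',p=p,d=d,pos=P[0],q=P[1])
im=np.ascontiguousarray(p[:,:,::-1])
y=np.radians(-12.2);X=np.array([np.cos(y),np.sin(y)]);Y=np.array([-np.sin(y),np.cos(y)])
for sx in(-.015,.015):
  for sy in (-.03,.03):
    w=np.array([.4304,-.3589])+sx*X+sy*Y
    uv=proj('wrist',[*w,.066],P); print(uv); cv2.circle(im,tuple(int(round(t)) for t in uv),2,(0,0,255),-1)
cv2.imwrite('pics/w4.png',cv2.resize(im[130:330,200:440],None,fx=3,fy=3,interpolation=cv2.INTER_CUBIC))
E
```

```text
[267.90212794 210.23622632]
[363.42468121 210.97682944]
[269.93435025 253.49260773]
[361.30429973 254.20386623]
```

View pics/w4.png

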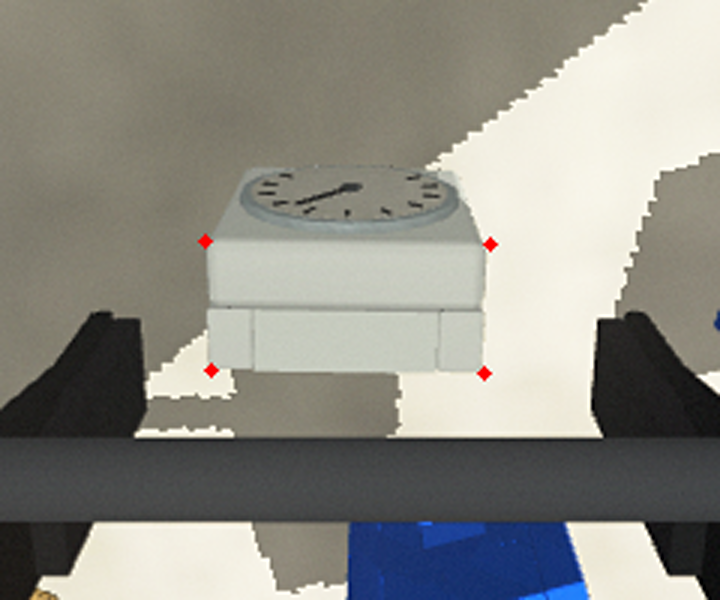

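drive_tool(targets=[0.3,-0.3,1,0,0,0.4,0.3,-0.3,2.4,0,0,0.4,0.3,-0.3,3,0,0,0.4,0.3,-0.3,3,0,0,0.4])

```text
time: 4.93
position: [0.4282, -0.3566, 0.0292]
tool_rot: [0.106, 0.994, 0.001, -0.001]
ft_force: [-0.0, 0.3, 0.0]
grip_width: 0.0871
```

```bash
python3 - <<'E'
from h import *
o=robot.get_obs();print(o['position'],o['ft_force'])
tgt([.4304,-.3589,.033],180-12.2)
E
```

```text
[ 0.42819899 -0.35662271  0.02920239] [-0.00523875  0.34783544  0.04738222]
row [-0.26 -0.18 -0.38] [ 0.14 -0.17 -0.01] t 4.9333
```

drive_tool(targets=[0,0,0,0,0,0,0,0,0,0,0,0])

```text
time: 5.1
position: [0.4295, -0.3578, 0.031]
tool_rot: [0.106, 0.994, -0.0, 0.0]
ft_force: [-0.4, 0.1, 0.6]
grip_width: 0.087
```

drive_tool(targets=[0,0,0,0,0,0,0,0,0,0,0,0])

```text
time: 5.27
position: [0.4297, -0.3579, 0.0314]
tool_rot: [0.106, 0.994, -0.0, 0.0]
ft_force: [-0.0, -0.3, 0.5]
grip_width: 0.0874
```

drive_tool(targets=[-0.1,-0.1,-0.15,0,0,0,-0.1,-0.1,-0.15,0,0,0,-0.1,-0.1,-0.15,0,0,0])

```text
time: 5.52
position: [0.4305, -0.3591, 0.0329]
tool_rot: [0.106, 0.994, -0.0, 0.0]
ft_force: [-0.3, -0.2, 0.5]
grip_width: 0.0872
```

drive_tool(targets=[0,0,0,0,0,0,0,0,0,0,0,0,0,0,0,0,0,0,0,0,0,0,0,0,0,0,0,0,0,0], grip=1, squeeze=20)

```text
time: 5.93
position: [0.4302, -0.3589, 0.0325]
tool_rot: [0.106, 0.994, -0.0, 0.0]
ft_force: [-0.4, -1.8, 0.2]
grip_width: 0.0613
```

drive_tool(targets=[0,0,0,0,0,0,0,0,0,0,0,0])

```text
time: 6.1
position: [0.4302, -0.359, 0.0325]
tool_rot: [0.106, 0.994, -0.0, 0.0]
ft_force: [0.7, -0.8, -1.2]
grip_width: 0.0598
```

drive_tool(targets=[0,0,-2,0,0,0,0,0,-5,0,0,0,0,0,-9,0,0,0,0,0,-13,0,0,0,0,0,-17,0,0,0,0,0,-21,0,0,0,0,0,-25,0,0,0,0,0,-27.5,0,0,0,0,0,-27.5,0,0,0,0,0,-27.5,0,0,0])

```text
time: 6.93
position: [0.4304, -0.3589, 0.3086]
tool_rot: [0.106, 0.994, -0.001, 0.001]
ft_force: [-0.3, 0.3, -2.1]
grip_width: 0.0596
```

```bash
python3 - <<'E'
from h import *
o=robot.get_obs();print(o['position'],o['ft_force'],o['grip_width'])
print(glob([.0428,-.1072,.30]))
tgt(glob([.0428,-.1072,.30]),186.7)
E
```

```text
[ 0.43039306 -0.35891502  0.30862151] [-0.32324668  0.32967093 -2.06598392] 0.05964110389989424
[0.55951481 0.04752561 0.3       ]
row [-4.05 42.45  0.8 ] [ -0.11   0.11 -18.87] t 6.9333
```

drive_tool(targets=[-0.2,2,0,0,0,-1,-0.6,6,0,0,0,-3,-1,10,0,0,0,-5,-1.4,14,0,0,0,-7,-1.8,18,0,0,0,-9,-2.2,22,0,0,0,-11,-2.6,26,0,0,0,-13,-3,30,0,0,0,-15,-3.4,34,0,0,0,-17,-3.8,38,0,0,0,-18,-4,41,0,0,0,-18.9,-4,42.4,0.4,0,0,-18.9])

```text
time: 7.93
position: [0.558, 0.0515, 0.3008]
tool_rot: [-0.061, 0.998, 0.001, -0.002]
ft_force: [-0.7, 0.3, -1.5]
grip_width: 0.0597
```

drive_tool(targets=[0,0,0,0,0,0,0,0,0,0,0,0,0,0,0,0,0,0,0,0,0,0,0,0])

```text
time: 8.27
position: [0.558, 0.046, 0.3025]
tool_rot: [-0.058, 0.998, -0.0, -0.001]
ft_force: [0.1, 0.1, -1.6]
grip_width: 0.0596
```

```bash
python3 - <<'E'
from h import *
o=robot.get_obs();p,d=robot.camera('wrist');print(o['position'],loc(o['position']),o['ft_force'],o['moment'].round(3),o['grip_width'],o['joint_velocities'].round(3))
tgt(glob([.0428,-.1072,.25]),186.7)
tgt(glob([.0428,-.1072,.19]),186.7)
P=(o['position'],o['tool_rot'])
np.savez('w5.npz',p=p,d=d,pos=P[0],q=P[1])
cv2.imwrite('pics/w5.png',p[:,:,::-1])
p,d=robot.camera('top');cv2.imwrite('pics/t5.png',cv2.resize(p[160:280,180:370,::-1],None,fx=4,fy=4,interpolation=cv2.INTER_CUBIC))
p,d=robot.camera('scene');cv2.imwrite('pics/s5.png',cv2.resize(p[100:280,250:470,::-1],None,fx=3.5,fy=3.5,interpolation=cv2.INTER_CUBIC))
E
```

```text
[0.55804122 0.04602734 0.30253285] [ 0.0412 -0.1085  0.3025] [ 0.07020073  0.1382341  -1.59626609] [ 0.095 -0.081  0.02 ] 0.059613697299350385 [-0.008 -0.01  -0.012  0.002  0.002  0.001]
row [-0.15  0.14  5.29] [-0.   -0.08 -0.08] t 8.3167
row [-0.16  0.14 11.29] [-0.   -0.08 -0.08] t 8.3167
```

View pics/w5.png

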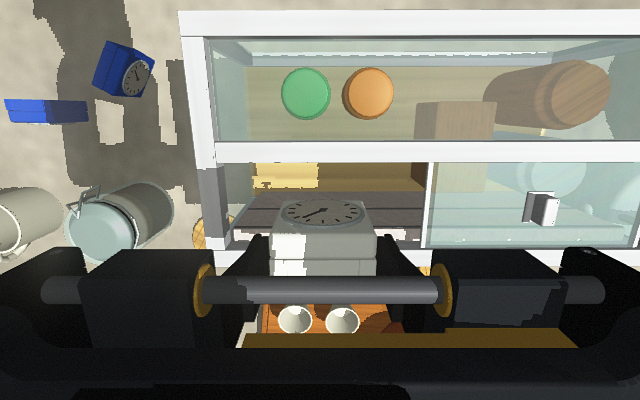

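View pics/s5.png

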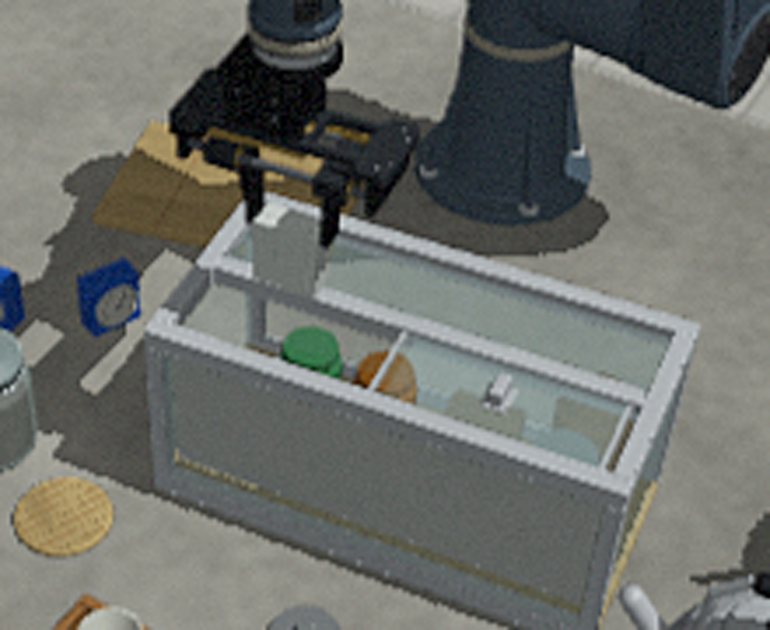

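```bash
python3 - <<'E'
from h import *
z=np.load('w5.npz');P=(z['pos'],z['q'])
R=Rn.from_quat(P[1]).as_matrix()
im=z['p'][:,:,::-1].copy()
for sx in(-.015,.015):
  for sy in (-.03,.03):
    w=P[0]+R@np.array([sx,sy,-.0335])
    uv=proj('wrist',w,P); print(uv); cv2.circle(im,tuple(int(round(t)) for t in uv),1,(0,0,255),-1)
cv2.imwrite('pics/w5c.png',cv2.resize(im[150:300,180:450],None,fx=2.9,fy=2.9,interpolation=cv2.INTER_CUBIC))
E
```

```text
[267.53522986 282.51170637]
[373.8606917  282.50720127]
[264.63553518 233.28034125]
[376.56989017 233.27263203]
```

View pics/w5c.png

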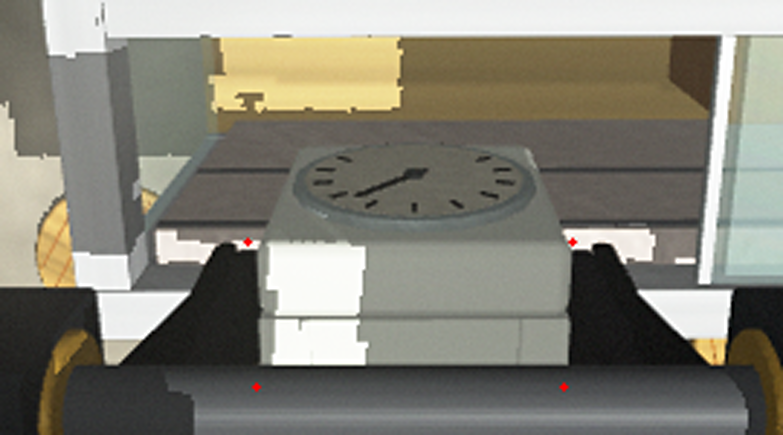

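View pics/t5.png

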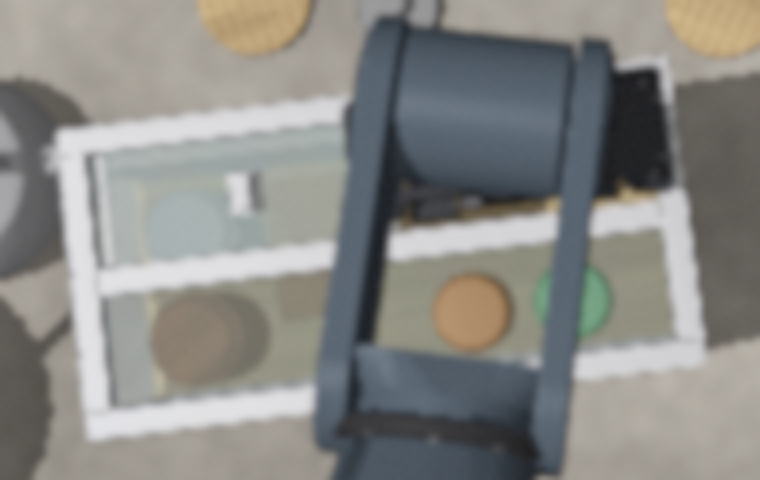

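```bash
python3 - <<'E'
from h import *
for f in ('w4','w5'):
    z=np.load(f+'.npz');K=robot.calibration('wrist')['mtx'];H=robot.calibration('wrist')['hand_eye']
    d=z['d']
    for v in ((225,235,245) if f=='w4' else (237,245,255,265,270)):
        out=[]
        for u in range(265,380,5):
            x=H[:3,:3]@(np.linalg.inv(K)@np.array([u,v,1.])*d[v,u])+H[:3,3]; out.append(x)
        out=np.array(out); print(f,v,(out[:,2]*1000).round(0).astype(int),(out[:,0]*1000).round(0).astype(int)[10])
E
```

```text
w4 225 [64 -2 -4 -4 -2 -2 -3 -3 -3 -3 -3 -3 -3 -3 -3 -2 -2 -4 -2 -2 64 63 63] 8
w4 235 [62 -3 -2 -3 -2 -2 -3 -3 -4 -3 -3 -2 -3 -3 -3 -3 -3 -2 -3 -2 63 64 62] 1
w4 245 [63 -3 -4 -2 -4 -3 -2 -3 -3 -3 -3 -2 -3 -3 -2 -3 -4 -2 -3 -3 63 63 64] -6
w5 237 [ -26  -33  -33  -33  -33  -32  -32  -32  -32  -32  -33  -34  -33  -33
  -33  -33  -33  -32 -186  -32  -33  -32  -33] 12
w5 245 [-37 -33 -33 -33 -32 -33 -34 -34 -34 -34 -33 -34 -34 -34 -33 -33 -33 -34
 -33 -33 -34 -34 -33] 8
w5 255 [-41 -33 -33 -33 -35 -34 -33 -32 -33 -33 -34 -34 -32 -33 -34 -34 -34 -33
 -33 -33 -33 -33 -33] 2
w5 265 [-42 -32 -34 -33 -33 -33 -33 -33 -33 -34 -33 -33 -34 -34 -34 -33 -32 -33
 -33 -33 -33 -33 -33] -4
w5 270 [-43 -33 -33 -34 -33 -33 -33 -32 -33 -32 -34 -34 -33 -33 -33 -33 -33 -33
 -33 -32 -33 -33 -33] -7
```

drive_tool(targets=[0,0.14,2,0,0,0,0,0.14,4,0,0,0,0,0.14,4,0,0,0,0,0.14,4,0,0,0,0,0.14,4,0,0,0])

```text
time: 8.83
position: [0.5593, 0.0481, 0.2645]
tool_rot: [-0.058, 0.998, -0.0, 0.001]
ft_force: [0.3, -0.0, -1.3]
grip_width: 0.0598
```

```bash
python3 - <<'E'
from h import *
o=robot.get_obs();print(o['position'],loc(o['position']),o['ft_force'],o['moment'].round(3))
tgt(glob([.0415,-.1072,.1895]),186.7)
E
```

```text
[0.55927102 0.04810129 0.26449505] [ 0.0426 -0.1066  0.2645] [ 0.34029025 -0.01620732 -1.25433875] [ 0.152 -0.119 -0.022]
row [ 0.12 -0.06  7.5 ] [-0.02  0.09 -0.01] t 8.8333
```

drive_tool(targets=[0.1,-0.05,1,0,0,0,0.1,-0.05,2.5,0,0,0,0.1,-0.05,4,0,0,0,0.1,-0.05,5.5,0,0,0,0.1,-0.05,6.8,0,0,0,0.1,-0.05,7.5,0,0,0,0.1,-0.05,7.5,0,0,0,0.1,-0.05,7.5,0,0,0,0.1,-0.05,7.5,0,0,0])

```text
time: 9.58
position: [0.5585, 0.0479, 0.1894]
tool_rot: [-0.059, 0.998, -0.0, 0.001]
ft_force: [-0.3, 0.8, -1.7]
grip_width: 0.0595
```

```bash
python3 - <<'E'
from h import *
o=robot.get_obs();print(o['position'],loc(o['position']),o['ft_force'],o['moment'].round(3))
tgt(glob([.0415,-.1072,.1895]),186.7)
p,d=robot.camera('wrist');P=(o['position'],o['tool_rot'])
np.savez('w6.npz',p=p,d=d,pos=P[0],q=P[1])
cv2.imwrite('pics/w6.png',cv2.resize(p[100:340,150:500,::-1],None,fx=2.2,fy=2.2,interpolation=cv2.INTER_CUBIC))
E
```

```text
[0.55851553 0.04789671 0.18944803] [ 0.0419 -0.1067  0.1894] [-0.27748694  0.77576686 -1.67009041] [ 0.097 -0.145  0.041]
row [ 0.04 -0.05 -0.01] [-0.03  0.12  0.03] t 9.5833
```

View pics/w6.png

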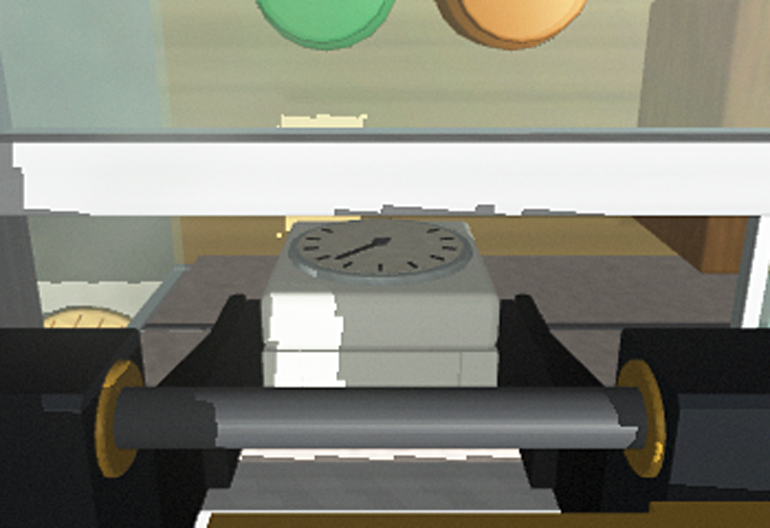

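drive_tool(targets=[-0.3,0,0,0,0,0,-0.6,0,0,0,0,0,-0.9,0,0,0,0,0,-0.9,0,0,0,0,0,-1.0,0,0,0,0,0,-1.0,0,0,0,0,0])

```text
time: 10.13
position: [0.5677, 0.0492, 0.1885]
tool_rot: [-0.059, 0.998, 0.0, 0.0]
ft_force: [0.6, 0.1, -1.5]
grip_width: 0.0597
```

drive_tool(targets=[-0.1,0,0,0,0,0,-0.2,0,0,0,0,0,-0.2,0,0,0,0,0,-0.2,0,0,0,0,0])

```text
time: 10.47
position: [0.5695, 0.0494, 0.1885]
tool_rot: [-0.059, 0.998, 0.0, -0.0]
ft_force: [-0.7, 0.2, -2.9]
grip_width: 0.0594
```

```bash
python3 - <<'E'
from h import *
o=robot.get_obs();print(o['position'],loc(o['position']),o['ft_force'],o['moment'].round(3))
E
```

```text
[0.56953434 0.0493992  0.18846549] [ 0.053  -0.1065  0.1885] [-0.6741223   0.23078705 -2.867931  ] [ 0.091 -0.054  0.003]
```

drive_tool(targets=[0,-0.04,-0.1,0,0,0,-0.1,-0.04,-0.1,0,0,0,-0.2,-0.04,-0.1,0,0,0,-0.2,-0.04,-0.1,0,0,0])

```text
time: 10.8
position: [0.5719, 0.0492, 0.1896]
tool_rot: [-0.059, 0.998, -0.0, 0.0]
ft_force: [-0.3, -0.4, -2.5]
grip_width: 0.06
```

drive_tool(targets=[-0.1,0,0,0,0,0,-0.2,0,0,0,0,0,-0.2,0,0,0,0,0])

```text
time: 11.05
position: [0.5738, 0.0495, 0.1895]
tool_rot: [-0.059, 0.998, -0.0, 0.0]
ft_force: [-0.1, 0.0, -2.1]
grip_width: 0.0595
```

```bash
python3 - <<'E'
from h import *
o=robot.get_obs();print(o['position'],loc(o['position']),o['ft_force'],o['moment'].round(3))
E
```

```text
[0.57382469 0.04945685 0.18950505] [ 0.0572 -0.107   0.1895] [-0.11019878  0.01531443 -2.1363858 ] [ 0.13  -0.133  0.007]
```

drive_tool(targets=[-0.15,0,0,0,0,0,-0.3,0,0,0,0,0,-0.3,0,0,0,0,0,-0.3,0,0,0,0,0])

```text
time: 11.38
position: [0.5766, 0.0498, 0.1894]
tool_rot: [-0.059, 0.998, -0.0, -0.0]
ft_force: [-0.8, 0.3, -1.2]
grip_width: 0.0596
```

drive_tool(targets=[-0.1,0,0,0,0,0,-0.2,0,0,0,0,0,-0.2,0,0,0,0,0,-0.2,0,0,0,0,0])

```text
time: 11.72
position: [0.5786, 0.0501, 0.1895]
tool_rot: [-0.059, 0.998, 0.0, 0.0]
ft_force: [-0.0, -1.0, -1.4]
grip_width: 0.0598
```

```bash
python3 - <<'E'
from h import *
o=robot.get_obs();print(o['position'],loc(o['position']),o['ft_force'],o['moment'].round(3))
E
```

```text
[0.57858471 0.05006763 0.18949294] [ 0.062  -0.1069  0.1895] [-0.00442834 -0.96983297 -1.42901965] [ 0.126 -0.107 -0.001]
```

drive_tool(targets=[-0.1,0,0,0,0,0,-0.15,0,0,0,0,0,-0.15,0,0,0,0,0])

```text
time: 11.97
position: [0.5802, 0.0502, 0.1895]
tool_rot: [-0.059, 0.998, -0.0, 0.0]
ft_force: [0.4, -0.6, -1.9]
grip_width: 0.0596
```

drive_tool(targets=[-0.1,0,0,0,0,0,-0.1,0,0,0,0,0,-0.1,0,0,0,0,0])

```text
time: 12.22
position: [0.5807, 0.0503, 0.1894]
tool_rot: [-0.059, 0.998, 0.0, -0.0]
ft_force: [-0.9, -0.5, -1.1]
grip_width: 0.0598
```

```bash
python3 - <<'E'
from h import *
o=robot.get_obs();print(o['position'],loc(o['position']),o['ft_force'],o['moment'].round(3))
E
```

```text
[0.5807418  0.05034965 0.1894243 ] [ 0.0642 -0.1069  0.1894] [-0.91793969 -0.48635371 -1.10673595] [0.101 0.022 0.048]
```

drive_tool(targets=[0.1,0,0,0,0,0,0.1,0,0.3,0,0,0,0.1,0,0.6,0,0,0,0.1,0,0.9,0,0,0,0.1,0,1.2,0,0,0,0.1,0,1.2,0,0,0,0.1,0,1.2,0,0,0])

```text
time: 12.8
position: [0.5798, 0.0502, 0.1771]
tool_rot: [-0.059, 0.998, 0.0, -0.0]
ft_force: [0.0, 0.6, -1.9]
grip_width: 0.0598
```

```bash
python3 - <<'E'
from h import *
o=robot.get_obs();print(o['position'],loc(o['position']),o['ft_force'],o['moment'].round(3))
E
```

```text
[0.57978882 0.05022979 0.1770715 ] [ 0.0633 -0.1069  0.1771] [ 0.04404641  0.58205251 -1.85944528] [ 0.111 -0.157 -0.015]
```

drive_tool(targets=[0,0,0.1,0,0,0,0,0,0.2,0,0,0,0,0,0.2,0,0,0])

```text
time: 13.05
position: [0.58, 0.0502, 0.1754]
tool_rot: [-0.059, 0.998, -0.0, 0.0]
ft_force: [1.1, -1.2, -1.7]
grip_width: 0.0597
```

drive_tool(targets=[0,0,0.1,0,0,0,0,0,0.1,0,0,0,0,0,0.1,0,0,0])

```text
time: 13.3
position: [0.58, 0.0502, 0.1745]
tool_rot: [-0.059, 0.998, -0.0, -0.0]
ft_force: [-0.1, -0.2, -1.7]
grip_width: 0.0597
```

drive_tool(targets=[0,0,0.1,0,0,0,0,0,0.1,0,0,0,0,0,0.1,0,0,0])

```text
time: 13.55
position: [0.58, 0.0502, 0.1734]
tool_rot: [-0.059, 0.998, -0.0, -0.0]
ft_force: [-1.1, 0.1, -1.2]
grip_width: 0.0597
```

drive_tool(targets=[0,0,0.08,0,0,0,0,0,0.08,0,0,0,0,0,0.08,0,0,0])

```text
time: 13.8
position: [0.5801, 0.0502, 0.1731]
tool_rot: [-0.059, 0.998, -0.0, 0.0]
ft_force: [-1.3, -0.1, 0.5]
grip_width: 0.0593
```

drive_tool(targets=[0,0,0.08,0,0,0,0,0,0.08,0,0,0,0,0,0.08,0,0,0])

```text
time: 14.05
position: [0.5801, 0.0502, 0.1727]
tool_rot: [-0.059, 0.998, -0.0, 0.0]
ft_force: [-1.9, -0.6, 5.8]
grip_width: 0.0595
```

```bash
python3 - <<'E'
from h import *
o=robot.get_obs();print(o['position'],loc(o['position']),o['ft_force'],o['moment'].round(3))
E
```

```text
[0.58014698 0.05019751 0.17271677] [ 0.0636 -0.107   0.1727] [-1.90924505 -0.61682227  5.78384667] [0.062 0.124 0.005]
```

drive_tool(targets=[0,0,-0.06,0,0,0,0,0,-0.06,0,0,0,0,0,-0.06,0,0,0])

```text
time: 14.3
position: [0.5801, 0.0502, 0.1728]
tool_rot: [-0.059, 0.998, -0.0, 0.0]
ft_force: [-2.1, -0.2, 4.5]
grip_width: 0.0598
```

drive_tool(targets=[0,0,0,0,0,0,0,0,0,0,0,0], squeeze=5)

```text
time: 14.47
position: [0.5801, 0.0502, 0.1727]
tool_rot: [-0.059, 0.998, -0.0, 0.0]
ft_force: [-1.3, -0.6, 5.5]
grip_width: 0.0599
```

drive_tool(targets=[0,0,-0.05,0,0,0,0,0,-0.05,0,0,0,0,0,-0.05,0,0,0])

```text
time: 14.72
position: [0.58, 0.0502, 0.1728]
tool_rot: [-0.059, 0.998, 0.0, -0.0]
ft_force: [-1.0, -0.7, 2.4]
grip_width: 0.0596
```

drive_tool(targets=[0,0,0,0,0,0,0,0,0,0,0,0])

```text
time: 14.88
position: [0.58, 0.0502, 0.1728]
tool_rot: [-0.059, 0.998, 0.0, -0.0]
ft_force: [-0.1, -0.2, 2.8]
grip_width: 0.06
```

drive_tool(targets=[0,0,-0.02,0,0,0,0,0,-0.02,0,0,0,0,0,-0.02,0,0,0])

```text
time: 15.13
position: [0.58, 0.0502, 0.1729]
tool_rot: [-0.059, 0.998, 0.0, -0.0]
ft_force: [-0.7, -0.7, 1.0]
grip_width: 0.0596
```

drive_tool(targets=[0,0,0,0,0,0,0,0,0,0,0,0,0,0,0,0,0,0,0,0,0,0,0,0], grip=-0.75)

```text
time: 15.47
position: [0.5799, 0.0504, 0.173]
tool_rot: [-0.059, 0.998, 0.0, -0.0]
ft_force: [-0.6, -0.1, 0.2]
grip_width: 0.0742
```

```bash
python3 - <<'E'
from h import *
o=robot.get_obs();print(o['position'],loc(o['position']),o['ft_force'],o['moment'].round(3),o['grip_width'])
p,d=robot.camera('wrist');P=(o['position'],o['tool_rot'])
np.savez('w7.npz',p=p,d=d,pos=P[0],q=P[1])
cv2.imwrite('pics/w7.png',cv2.resize(p[100:340,150:500,::-1],None,fx=2.2,fy=2.2,interpolation=cv2.INTER_CUBIC))
K=robot.calibration('wrist')['mtx'];H=robot.calibration('wrist')['hand_eye']
for v in (245,255,265): 
    print([int(1000*(H[:3,:3]@(np.linalg.inv(K)@np.array([u,v,1.])*d[v,u])+H[:3,3])[2]) for u in range(265,380,8)])
E
```

```text
[0.57992483 0.05035033 0.17303529] [ 0.0634 -0.1068  0.173 ] [-0.63219604 -0.09776629  0.19380228] [ 0.127 -0.104  0.008] 0.07419699551934227
[17, -33, -33, -33, -33, -33, -32, -33, -33, -33, -32, -32, -32, -32, 18]
[3, -34, -33, -33, -33, -33, -33, -33, -33, -33, -32, -33, -33, -32, 2]
[-11, -32, -33, -33, -33, -33, -33, -33, -32, -33, -32, -34, -33, -32, -11]
```

View pics/w7.png

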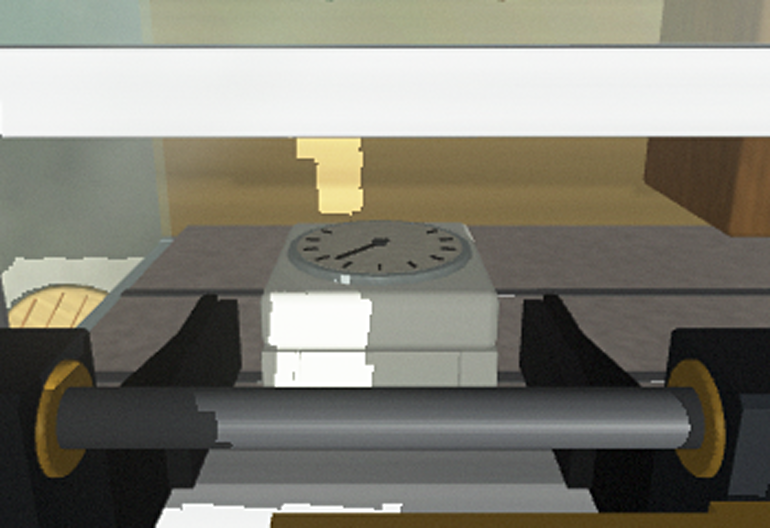

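drive_tool(targets=[0,0,-1,0,0,0,0,0,-3,0,0,0,0,0,-6,0,0,0,0,0,-9,0,0,0,0,0,-12,0,0,0,0,0,-13,0,0,0,0,0,-13,0,0,0,0,0,-13,0,0,0,0,0,-13,0,0,0])

```text
time: 16.27
position: [0.5787, 0.0504, 0.3014]
tool_rot: [-0.059, 0.998, 0.0, -0.002]
ft_force: [0.3, -0.8, -0.3]
grip_width: 0.0765
```

```bash
python3 - <<'E'
from h import *
o=robot.get_obs();print(o['position'],loc(o['position']),o['ft_force'],o['joint_velocities'].round(3))
p,d=robot.camera('wrist');P=(o['position'],o['tool_rot'])
np.savez('w8.npz',p=p,d=d,pos=P[0],q=P[1])
cv2.imwrite('pics/w8.png',p[:,:,::-1])
cv2.imwrite('pics/w8c.png',cv2.resize(p[140:290,400:640,::-1],None,fx=3.3,fy=3.3,interpolation=cv2.INTER_CUBIC))
E
```

```text
[0.57866105 0.05036005 0.30136757] [ 0.0621 -0.1066  0.3014] [ 0.30513051 -0.75259474 -0.32744316] [-0.001  0.016  0.01  -0.001  0.001 -0.001]
```

View pics/w8.png

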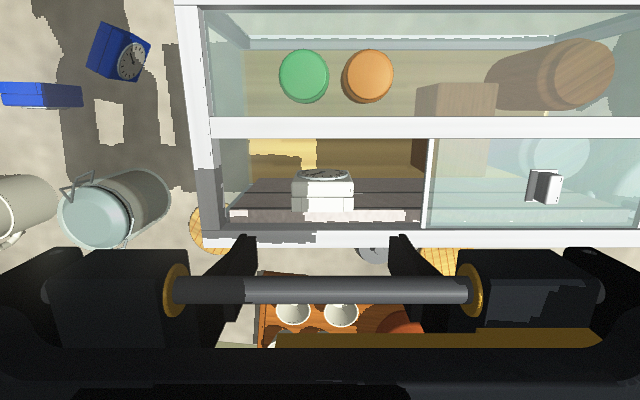

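View pics/w8c.png

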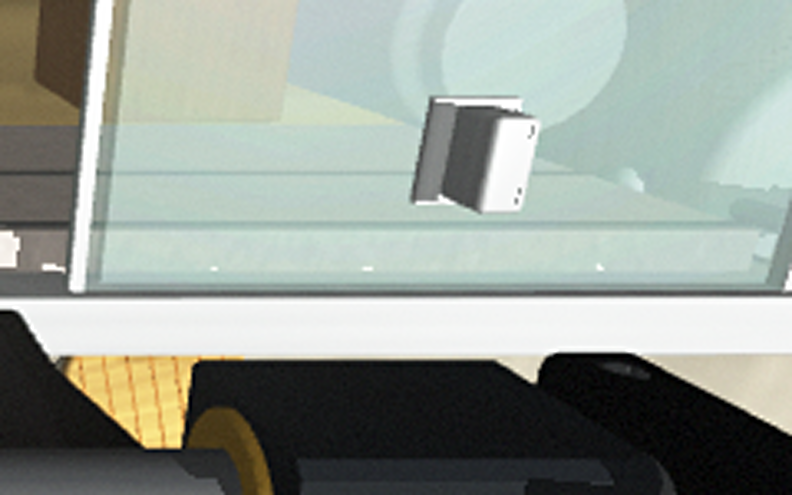

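```bash
python3 - <<'E'
from h import *
z=np.load('w8.npz');P=(z['pos'],z['q'])
c=lambda u,v:((u+.5)/3.3-.5+400,(v+.5)/3.3-.5+140)
G=np.array([ray('wrist',c(*uv),.2365,P) for uv in [(499,113),(541,118),(523,213),(480,211)]])
print([loc(g) for g in G],loc(G.mean(0)),[np.linalg.norm(G[i]-G[(i+1)%4]).round(4) for i in range(4)])
pc=ray('wrist',c(93,150),.2175,P);print('pane edge',loc(pc))
l=loc(G.mean(0))
tgt(glob([l[0],l[1],.29]),186.7)
p,d=robot.camera('top');cv2.imwrite('pics/t8.png',cv2.resize(p[160:280,180:370,::-1],None,fx=4,fy=4,interpolation=cv2.INTER_CUBIC))
E
```

```text
[array([0.0353, 0.0844, 0.2365]), array([0.0366, 0.0953, 0.2365]), array([0.0617, 0.0963, 0.2365]), array([0.0611, 0.085 , 0.2365])] [0.0487 0.0903 0.2365] [np.float64(0.011), np.float64(0.0251), np.float64(0.0113), np.float64(0.0259)]
pane edge [ 0.0495 -0.0103  0.2175]
row [ 1.32 19.69  1.13] [ 0.06 -0.25  0.02] t 16.3167
```

drive_tool(targets=[0.3,3.5,0,0,0,0,0.6,7,0,0,0,0,0.9,11,0,0,0,0,1.2,15,0,0,0,0,1.3,18.5,0,0,0,0,1.3,19.7,0.5,0,0,0,1.3,19.7,1,0,0,0,1.3,19.7,1,0,0,0,1.3,19.7,1,0,0,0,1.3,19.7,1,0,0,0])

```text
time: 17.2
position: [0.5444, 0.2425, 0.2927]
tool_rot: [-0.058, 0.998, -0.0, -0.0]
ft_force: [0.3, 0.5, -0.1]
grip_width: 0.0761
```

```bash
python3 - <<'E'
from h import *
o=robot.get_obs();print(o['position'],loc(o['position']),o['ft_force'],o['joint_velocities'].round(3))
p,d=robot.camera('wrist');P=(o['position'],o['tool_rot'])
np.savez('w9.npz',p=p,d=d,pos=P[0],q=P[1])
cv2.imwrite('pics/w9c.png',cv2.resize(p[140:290,220:440,::-1],None,fx=3.5,fy=3.5,interpolation=cv2.INTER_CUBIC))
tgt(glob([.0487,.0903,.2215]),186.7)
E
```

```text
[0.54444225 0.2425226  0.29267589] [0.0506 0.0882 0.2927] [ 0.30914316  0.49103145 -0.0819922 ] [-0.002 -0.009 -0.009  0.005  0.     0.004]
row [0.2  0.2  7.15] [-0.03 -0.02 -0.11] t 17.25
```

View pics/w9c.png

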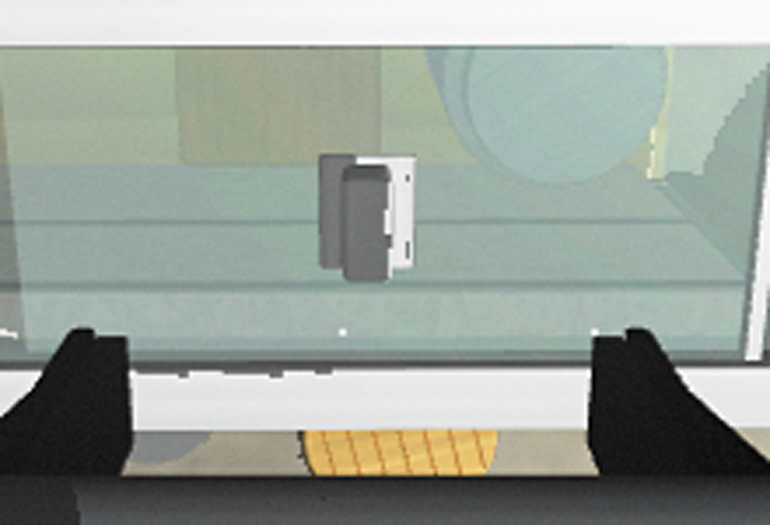

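```bash
python3 - <<'E'
from h import *
z=np.load('w9.npz');P=(z['pos'],z['q'])
c=lambda u,v:((u+.5)/3.5-.5+220,(v+.5)/3.5-.5+140)
for uv in [(343,166),(389,166),(388,282),(343,282)]: print(loc(ray('wrist',c(*uv),.2365,P)))
E
```

```text
[0.033  0.0853 0.2365]
[0.033  0.096  0.2365]
[0.0617 0.0959 0.2365]
[0.0616 0.0851 0.2365]
```

drive_tool(targets=[0.2,0.24,2,0,0,0,0.2,0.24,4,0,0,0,0.2,0.24,5.5,0,0,0,0.2,0.24,5.5,0,0,0,0.2,0.24,5.5,0,0,0,0.2,0.24,5.5,0,0,0])

```text
time: 17.75
position: [0.5429, 0.246, 0.2393]
tool_rot: [-0.058, 0.998, 0.0, 0.001]
ft_force: [0.3, -0.1, 0.5]
grip_width: 0.076
```

```bash
python3 - <<'E'
from h import *
o=robot.get_obs();print(o['position'],loc(o['position']),o['ft_force'],o['joint_velocities'].round(3))
tgt(glob([.0485,.0905,.2225]),186.7)
E
```

```text
[0.54289638 0.24595475 0.23933341] [0.0494 0.0918 0.2393] [ 0.25930642 -0.11981656  0.47976563] [ 0.006 -0.011 -0.01  -0.    -0.003  0.002]
row [ 0.1  -0.13  1.68] [ 0.01  0.12 -0.05] t 17.75
```

drive_tool(targets=[0.1,-0.13,1,0,0,0,0.1,-0.13,1.6,0,0,0,0.1,-0.13,1.6,0,0,0,0.1,-0.13,1.6,0,0,0])

```text
time: 18.08
position: [0.5405, 0.245, 0.2218]
tool_rot: [-0.059, 0.998, -0.0, -0.001]
ft_force: [-0.2, 0.5, 0.7]
grip_width: 0.0758
```

drive_tool(targets=[0,0,0,0,0,0,0,0,0,0,0,0,0,0,0,0,0,0,0,0,0,0,0,0,0,0,0,0,0,0,0,0,0,0,0,0,0,0,0,0,0,0,0,0,0,0,0,0], grip=1, squeeze=10)

```text
time: 18.75
position: [0.5409, 0.2451, 0.2222]
tool_rot: [-0.059, 0.998, 0.0, 0.0]
ft_force: [-0.2, 0.1, 0.3]
grip_width: 0.0307
```

```bash
python3 - <<'E'
from h import *
o=robot.get_obs();print(o['position'],loc(o['position']),o['ft_force'],o['grip_width'])
E
```

```text
[0.54091881 0.24511226 0.22222947] [0.0474 0.0912 0.2222] [-0.17072733  0.05590599  0.34816981] 0.030697530727213967
```

Still closing; wait.

drive_tool(targets=[0,0,0,0,0,0,0,0,0,0,0,0,0,0,0,0,0,0,0,0,0,0,0,0,0,0,0,0,0,0,0,0,0,0,0,0])

```text
time: 19.25
position: [0.5409, 0.2451, 0.2222]
tool_rot: [-0.059, 0.998, 0.0, 0.0]
ft_force: [0.4, -0.8, 0.7]
grip_width: 0.0005
```

```bash
python3 - <<'E'
from h import *
o=robot.get_obs()
p,d=robot.camera('wrist');P=(o['position'],o['tool_rot'])
np.savez('w10.npz',p=p,d=d,pos=P[0],q=P[1])
cv2.imwrite('pics/w10.png',cv2.resize(p[100:340,180:460,::-1],None,fx=2.7,fy=2.7,interpolation=cv2.INTER_CUBIC))
p,d=robot.camera('scene');cv2.imwrite('pics/s10.png',cv2.resize(p[120:270,290:450,::-1],None,fx=4.5,fy=4.,interpolation=cv2.INTER_CUBIC))
E
```

```text
(no output)
```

View pics/w10.png

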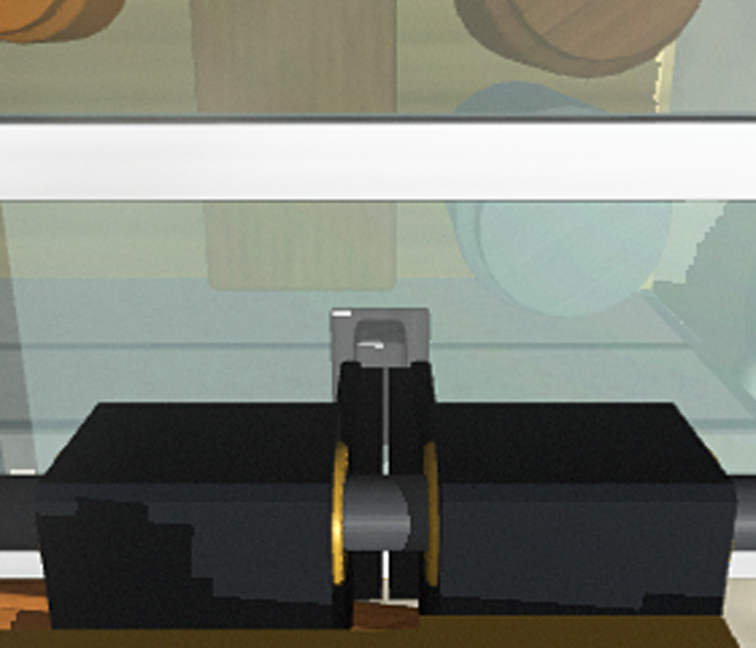

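View pics/s10.png

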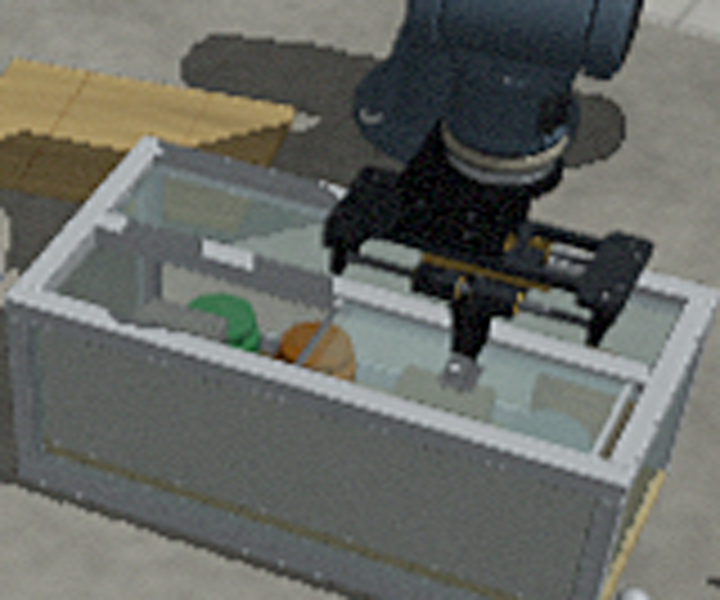

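```bash
python3 - <<'E'
from h import *
for f,pts in (('w9',[(220+366/3.5,140+200/3.5),(220+366/3.5,140+260/3.5),(220+332/3.5,140+220/3.5),(220+403/3.5,140+220/3.5),(300,145)]),('w8',[(400+510/3.3,140+160/3.3),(400+428/3.3,140+170/3.3),(400,178)]),('w10',[(180+380/2.7,100+355/2.7),(180+380/2.7,100+330/2.7),(180+345/2.7,100+350/2.7),(300,160),(180+360/2.7,100+385/2.7),(180+410/2.7,100+375/2.7)])):
    z=np.load(f+'.npz');K=robot.calibration('wrist')['mtx'];H=robot.calibration('wrist')['hand_eye'];R=Rn.from_quat(z['q']).as_matrix()
    for u,v in pts:
        u,v=int(round(u)),int(round(v)); dd=z['d'][v,u]
        x=H[:3,:3]@(np.linalg.inv(K)@np.array([u,v,1.])*dd)+H[:3,3]; print(f,u,v,dd.round(3),loc(R@x+z['pos']))
E
```

```text
w9 325 197 0.254 [0.0417 0.0913 0.2354]
w9 325 214 0.257 [0.0562 0.0913 0.2364]
w9 315 203 0.27 [0.0514 0.0826 0.2207]
w9 335 203 0.271 [0.0516 0.1002 0.2203]
w9 300 145 0.254 [0.0007 0.0707 0.2222]
w8 555 188 0.26 [0.0474 0.0907 0.2363]
w8 530 192 0.277 [0.0553 0.0817 0.2199]
w8 400 178 0.445 [0.0795 0.0068 0.0522]
w10 321 231 0.186 [0.0392 0.0913 0.2361]
w10 321 222 0.191 [0.036  0.0913 0.2293]
w10 308 230 0.202 [0.045  0.0827 0.2205]
w10 300 160 0.189 [-0.0013  0.0784  0.2207]
w10 313 243 0.167 [0.0383 0.0871 0.2552]
w10 332 239 0.171 [0.0379 0.0975 0.2509]
```

```bash
python3 - <<'E'
from h import *
z=np.load('w10.npz');P=(z['pos'],z['q']);print(loc(P[0]))
for zz in (.2222,.23,.24,.25,.26): print(zz,proj('wrist',glob([.038,.0871,zz]),P))
d=z['d'];K=robot.calibration('wrist')['mtx'];H=robot.calibration('wrist')['hand_eye'];R=Rn.from_quat(z['q']).as_matrix()
for u in (311,313,316,321,326,330):
  for v in range(226,262,3):
    x=H[:3,:3]@(np.linalg.inv(K)@np.array([u,v,1.])*d[v,u])+H[:3,3]; print(u,v,loc(R@x+z['pos']),end=' ')
  print()
cv2.imwrite('pics/w10d.png',cv2.resize(z['p'][205:260,285:360,::-1],None,fx=10,fy=10,interpolation=cv2.INTER_CUBIC))
E
```

```text
[0.0474 0.0912 0.2222]
0.2222 [314.5627833  220.95300889]
0.23 [314.2566273  225.39515537]
0.24 [313.82728682 231.62463739]
0.25 [313.35015829 238.54749648]
0.26 [312.81679288 246.28632026]
311 226 [0.0374 0.0852 0.2326] 311 229 [0.0378 0.0853 0.2363] 311 232 [0.0403 0.0852 0.2352] 311 235 [0.0363 0.0858 0.2489] 311 238 [0.0364 0.0859 0.2529] 311 241 [0.0368 0.086  0.256 ] 311 244 [0.0367 0.0861 0.2599] 311 247 [0.0363 0.0863 0.2645] 311 250 [0.0369 0.0864 0.2666] 311 253 [0.0367 0.0865 0.2704] 311 256 [0.0378 0.0866 0.2716] 311 259 [0.0377 0.0867 0.2748] 
313 226 [0.0368 0.0864 0.234 ] 313 229 [0.0378 0.0865 0.2363] 313 232 [0.0399 0.0865 0.2361] 313 235 [0.0368 0.0869 0.2479] 313 238 [0.0367 0.087  0.2522] 313 241 [0.0379 0.087  0.2535] 313 244 [0.0384 0.0871 0.2563] 313 247 [0.0378 0.0872 0.2613] 313 250 [0.0376 0.0874 0.2653] 313 253 [0.038  0.0874 0.2677] 313 256 [0.0383 0.0875 0.2705] 313 259 [0.0382 0.0876 0.2738] 
316 226 [0.0366 0.0883 0.2346] 316 229 [0.0379 0.0883 0.2362] 316 232 [0.0397 0.0883 0.2364] 316 235 [0.042  0.0883 0.2357] 316 238 [0.0383 0.0886 0.2486] 316 241 [
[... 626 characters left out ...]
79 0.0943 0.2362] 326 232 [0.0403 0.0943 0.235 ] 326 235 [0.0419 0.0943 0.2359] 326 238 [0.0379 0.0942 0.2495] 326 241 [0.0377 0.0941 0.254 ] 326 244 [0.0379 0.0941 0.2573] 326 247 [0.0373 0.094  0.2623] 326 250 [0.0379 0.094  0.2646] 326 253 [0.0378 0.094  0.2682] 326 256 [0.038  0.0939 0.2711] 326 259 [0.0378 0.0939 0.2746] 
330 226 [0.042  0.0971 0.2208] 330 229 [0.0385 0.0968 0.2347] 330 232 [0.0401 0.0968 0.2356] 330 235 [0.0431 0.0968 0.2332] 330 238 [0.0383 0.0964 0.2486] 330 241 [0.0378 0.0963 0.2538] 330 244 [0.0375 0.0962 0.2582] 330 247 [0.0381 0.0962 0.2607] 330 250 [0.0378 0.0961 0.2648] 330 253 [0.038  0.096  0.2678] 330 256 [0.0382 0.0959 0.2707] 330 259 [0.038  0.0958 0.2742]
```

View pics/w10d.png

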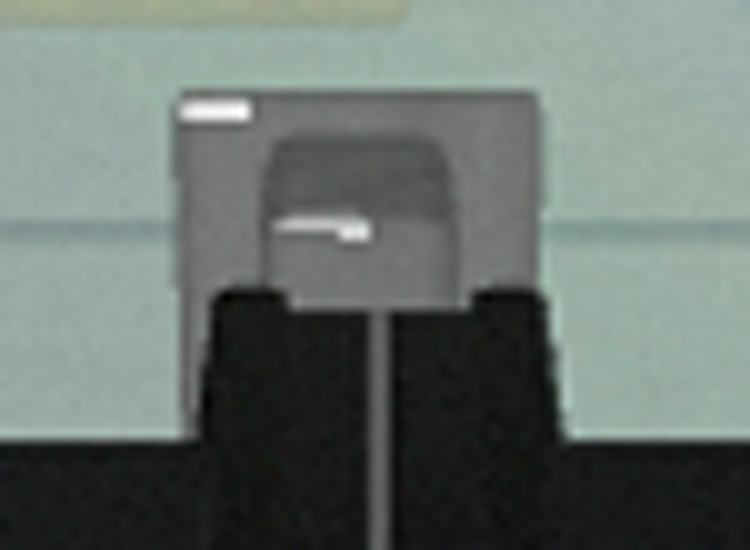

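drive_tool(targets=[0,0,0,0,0,0,0,0,0,0,0,0,0,0,0,0,0,0,0,0,0,0,0,0,0,0,0,0,0,0,0,0,0,0,0,0,0,0,0,0,0,0], grip=0)

```text
time: 19.93
position: [0.5409, 0.2451, 0.2222]
tool_rot: [-0.059, 0.998, 0.0, -0.0]
ft_force: [-0.6, 0.1, -0.6]
grip_width: 0.0384
```

```bash
python3 - <<'E'
from h import *
o=robot.get_obs();print(o['position'],loc(o['position']),o['ft_force'],o['grip_width'])
p,d=robot.camera('wrist');P=(o['position'],o['tool_rot'])
np.savez('w11.npz',p=p,d=d,pos=P[0],q=P[1])
cv2.imwrite('pics/w11.png',cv2.resize(p[190:290,260:390,::-1],None,fx=6,fy=6,interpolation=cv2.INTER_CUBIC))
E
```

```text
[0.54090321 0.24509972 0.22215535] [0.0474 0.0912 0.2222] [-0.59450427  0.12450488 -0.58698073] 0.038377816115235844
```

View pics/w11.png

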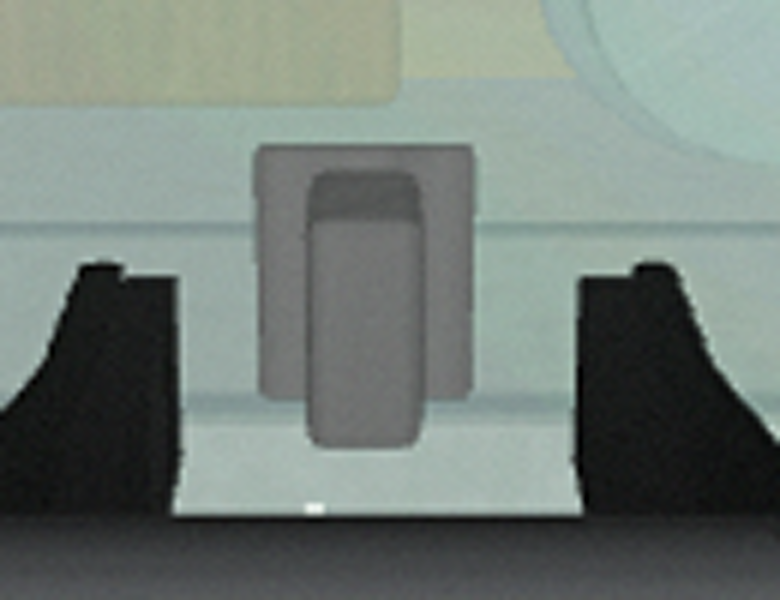

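drive_tool(targets=[-0.1,-0.05,0.3,0,0,0,-0.1,-0.05,0.6,0,0,0,-0.1,-0.05,0.8,0,0,0,-0.1,-0.05,1,0,0,0,-0.1,-0.05,1,0,0,0,-0.1,-0.05,1,0,0,0])

```text
time: 20.48
position: [0.5418, 0.2447, 0.2119]
tool_rot: [-0.059, 0.998, -0.0, -0.0]
ft_force: [-1.0, 0.2, -0.2]
grip_width: 0.0435
```

```bash
python3 - <<'E'
from h import *
o=robot.get_obs();print(o['position'],loc(o['position']),o['ft_force'],o['grip_width'])
p,d=robot.camera('wrist');P=(o['position'],o['tool_rot'])
np.savez('w12.npz',p=p,d=d,pos=P[0],q=P[1])
cv2.imwrite('pics/w12.png',cv2.resize(p[190:290,260:390,::-1],None,fx=6,fy=6,interpolation=cv2.INTER_CUBIC))
E
```

```text
[0.54182955 0.24467303 0.21191139] [0.0482 0.0907 0.2119] [-0.95170068  0.17288114 -0.20725693] 0.043488883018699395
```

View pics/w12.png

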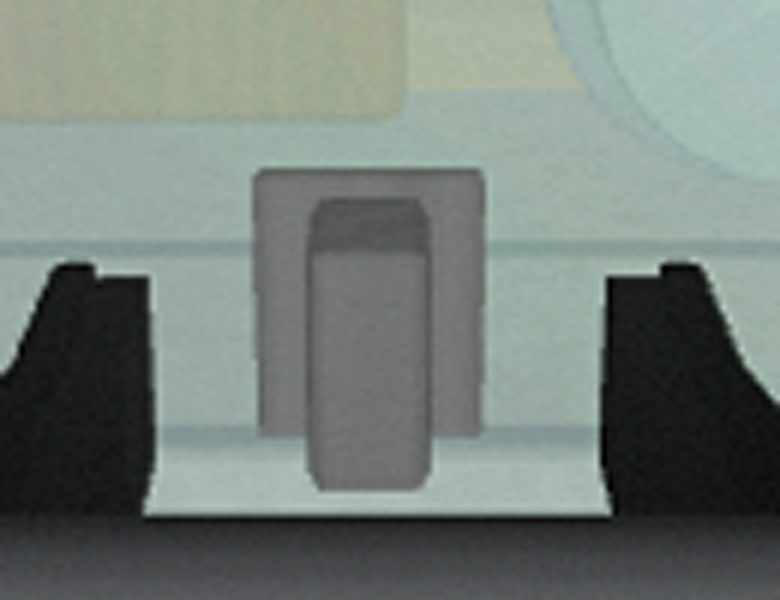

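drive_tool(targets=[0,0,0.3,0,0,0,0,0,0.6,0,0,0,0,0,0.9,0,0,0,0,0,1.1,0,0,0,0,0,1.1,0,0,0,0,0,1.1,0,0,0])

```text
time: 21.03
position: [0.5418, 0.2447, 0.2009]
tool_rot: [-0.059, 0.998, -0.0, -0.0]
ft_force: [-0.1, -0.5, -0.4]
grip_width: 0.0431
```

drive_tool(targets=[0,0,0,0,0,0,0,0,0,0,0,0,0,0,0,0,0,0,0,0,0,0,0,0,0,0,0,0,0,0,0,0,0,0,0,0,0,0,0,0,0,0], grip=1, squeeze=10)

```text
time: 21.62
position: [0.542, 0.2445, 0.2013]
tool_rot: [-0.059, 0.998, -0.0, 0.0]
ft_force: [0.1, -0.2, 0.1]
grip_width: 0.012
```

```bash
python3 - <<'E'
from h import *
o=robot.get_obs();print(o['position'],loc(o['position']),o['ft_force'],o['grip_width'])
p,d=robot.camera('wrist');P=(o['position'],o['tool_rot'])
np.savez('w13.npz',p=p,d=d,pos=P[0],q=P[1])
cv2.imwrite('pics/w13.png',cv2.resize(p[190:290,260:390,::-1],None,fx=6,fy=6,interpolation=cv2.INTER_CUBIC))
E
```

```text
[0.54201389 0.24453128 0.20128498] [0.0484 0.0905 0.2013] [ 0.10885393 -0.22500152  0.07246816] 0.012016961566714134
```

View pics/w13.png

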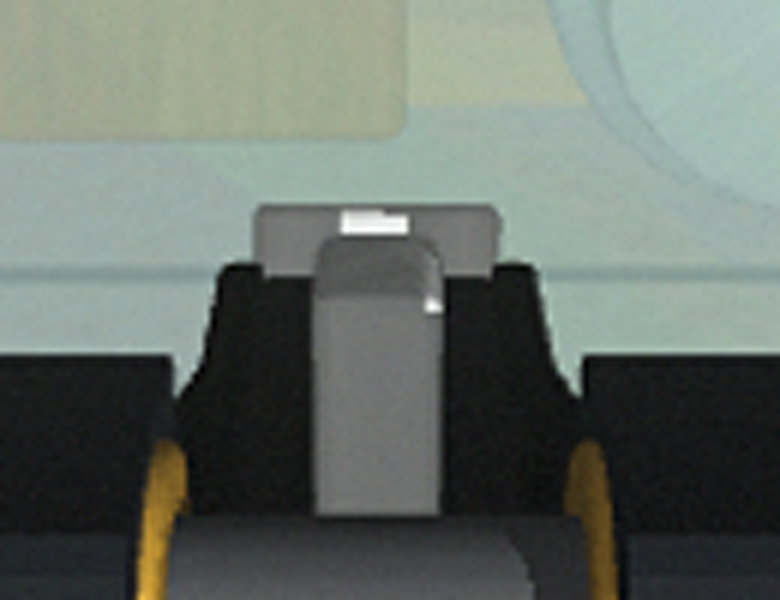

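drive_tool(targets=[0,-0.7,0,0,0,0,0,-2,0,0,0,0,0,-3.8,0,0,0,0,0,-5.6,0,0,0,0,0,-7.4,0,0,0,0,0,-9.2,0,0,0,0,0,-11,0,0,0,0,0,-12.8,0,0,0,0,0,-14.4,0,0,0,0,0,-15.6,0,0,0,0,0,-16.4,0,0,0,0,0,-16.4,0,0,0,0])

```text
time: 22.67
position: [0.5616, 0.0792, 0.2013]
tool_rot: [-0.058, 0.998, -0.001, 0.0]
ft_force: [0.2, -2.2, 0.0]
grip_width: 0.0117
```

drive_tool(targets=[0,-0.3,0,0,0,0,0,-0.6,0,0,0,0,0,-0.8,0,0,0,0,0,-0.8,0,0,0,0])

```text
time: 23.0
position: [0.5622, 0.0741, 0.2013]
tool_rot: [-0.059, 0.998, -0.0, 0.0]
ft_force: [0.9, 0.3, -0.3]
grip_width: 0.0122
```

```bash
python3 - <<'E'
from h import *
o=robot.get_obs();print(o['position'],loc(o['position']),o['ft_force'],o['grip_width'])
p,d=robot.camera('wrist');P=(o['position'],o['tool_rot'])
cv2.imwrite('pics/w14.png',p[:,:,::-1])
E
```

```text
[0.56224407 0.07411028 0.20127951] [ 0.0486 -0.0811  0.2013] [ 0.89340737  0.29393424 -0.25739273] 0.012184722996889647
```

View pics/w14.png

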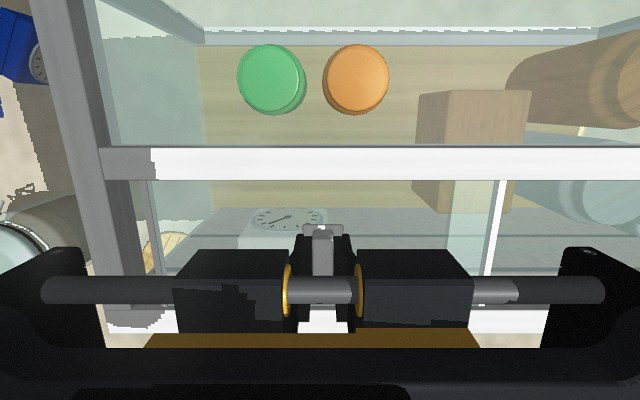

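drive_tool(targets=[0,-0.3,0,0,0,0,0,-0.6,0,0,0,0,0,-0.9,0,0,0,0,0,-0.9,0,0,0,0])

```text
time: 23.38
position: [0.5634, 0.0643, 0.2013]
tool_rot: [-0.059, 0.998, -0.0, 0.0]
ft_force: [0.5, 0.5, 0.1]
grip_width: 0.0117
```

drive_tool(targets=[0,-0.2,0,0,0,0,0,-0.4,0,0,0,0,0,-0.4,0,0,0,0])

```text
time: 23.63
position: [0.5638, 0.0605, 0.2013]
tool_rot: [-0.059, 0.998, -0.0, 0.0]
ft_force: [2.2, 0.5, 0.0]
grip_width: 0.0118
```

drive_tool(targets=[0,-0.2,0,0,0,0,0,-0.3,0,0,0,0,0,-0.3,0,0,0,0])

```text
time: 23.88
position: [0.5642, 0.0577, 0.2012]
tool_rot: [-0.059, 0.998, -0.0, 0.0]
ft_force: [1.8, 1.7, -0.4]
grip_width: 0.0118
```

drive_tool(targets=[0,-0.2,0,0,0,0,0,-0.3,0,0,0,0,0,-0.3,0,0,0,0])

```text
time: 24.13
position: [0.5643, 0.0563, 0.2012]
tool_rot: [-0.058, 0.998, 0.001, 0.0]
ft_force: [1.2, 6.0, 0.7]
grip_width: 0.012
```

drive_tool(targets=[0,-0.1,0,0,0,0,0,-0.1,0,0,0,0,0,-0.1,0,0,0,0])

```text
time: 24.38
position: [0.5643, 0.0563, 0.2013]
tool_rot: [-0.058, 0.998, 0.002, 0.0]
ft_force: [1.4, 8.1, 1.8]
grip_width: 0.0118
```

drive_tool(targets=[0,0.12,0,0,0,0,0,0.15,0,0,0,0,0,0.15,0,0,0,0])

```text
time: 24.63
position: [0.5643, 0.0563, 0.2013]
tool_rot: [-0.059, 0.998, 0.001, 0.0]
ft_force: [2.2, 5.4, 0.9]
grip_width: 0.0123
```

drive_tool(targets=[0,0.1,0,0,0,0,0,0.1,0,0,0,0])

```text
time: 24.8
position: [0.5643, 0.0562, 0.2013]
tool_rot: [-0.059, 0.998, -0.0, 0.0]
ft_force: [1.9, 2.1, 0.3]
grip_width: 0.0123
```

drive_tool(targets=[0,0,0,0,0,0,0,0,0,0,0,0,0,0,0,0,0,0,0,0,0,0,0,0,0,0,0,0,0,0], grip=0)

```text
time: 25.22
position: [0.5638, 0.0561, 0.201]
tool_rot: [-0.059, 0.998, -0.0, -0.001]
ft_force: [0.4, -0.1, 0.1]
grip_width: 0.0373
```

drive_tool(targets=[0,0,-0.6,0,0,0,0,0,-2,0,0,0,0,0,-5,0,0,0,0,0,-8,0,0,0,0,0,-12,0,0,0,0,0,-15,0,0,0,0,0,-15,0,0,0,0,0,-15,0,0,0])

```text
time: 25.88
position: [0.5652, 0.0564, 0.354]
tool_rot: [-0.059, 0.998, -0.001, 0.003]
ft_force: [-0.8, -0.4, -1.0]
grip_width: 0.0435
```

```bash
python3 - <<'E'
from h import *
o=robot.get_obs();print(o['position'],loc(o['position']),o['ft_force'],o['grip_width'])
p,d=robot.camera('wrist')
cv2.imwrite('pics/w15.png',p[:,:,::-1])
E
```

```text
[0.56521302 0.05636381 0.35399794] [ 0.0495 -0.0991  0.354 ] [-0.83929567 -0.42855258 -1.0282944 ] 0.04350204421028162
```

View pics/w15.png

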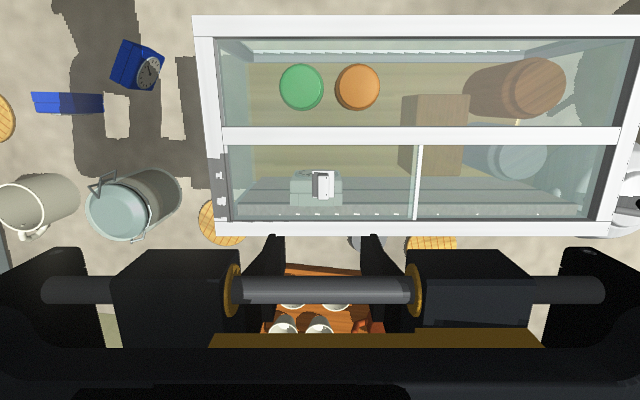

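drive_tool(targets=[1,-3,-1,0,0,0,2,-6,-2,0,0,0,3.5,-10,-3,0,0,0,5,-14,-4,0,0,0,6.5,-18,-4,0,0,0,8,-21.5,-4,0,0,0,9.5,-25,-4,0,0,0,10.5,-28.5,-4,0,0,0,11,-31.5,-4,0,0,0,11,-32,-4,0,0,0,11,-32,-4,0,0,0,11,-32,-4,0,0,0])

```text
time: 26.93
position: [0.4918, -0.2733, 0.3895]
tool_rot: [-0.058, 0.998, 0.002, -0.001]
ft_force: [0.5, 0.9, -0.6]
grip_width: 0.0436
```

```bash
python3 - <<'E'
from h import *
o=robot.get_obs();print(o['position'],o['time'],o['joint_velocities'].round(3))
p,d=robot.camera('top');cv2.imwrite('pics/t16.png',p[:,:,::-1]);cv2.imwrite('pics/t16c.png',cv2.resize(p[165:275,185:365,::-1],None,fx=4.4,fy=4.4,interpolation=cv2.INTER_CUBIC))
p,d=robot.camera('scene');cv2.imwrite('pics/s16c.png',cv2.resize(p[145:285,285:455,::-1],None,fx=4,fy=4,interpolation=cv2.INTER_CUBIC));cv2.imwrite('pics/s16.png',p[:,:,::-1])
E
```

```text
[ 0.4917556  -0.27327695  0.3894746 ] 26.9333 [ 0.031 -0.02   0.002  0.002  0.     0.001]
```

View pics/t16c.png

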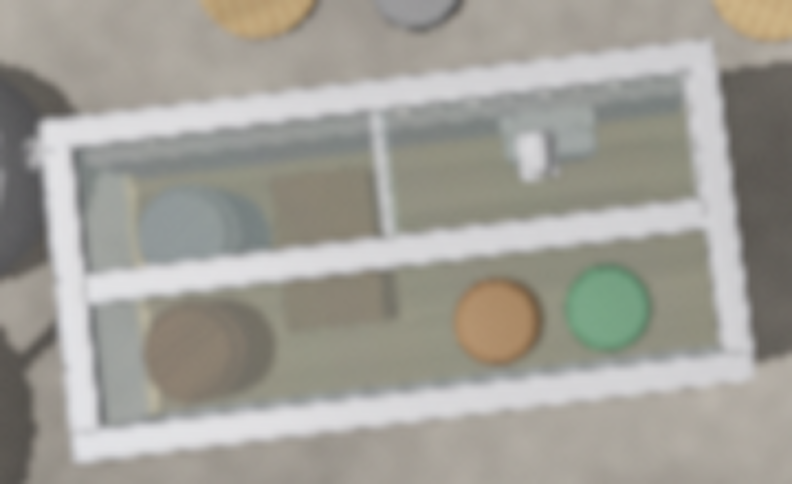

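View pics/s16c.png

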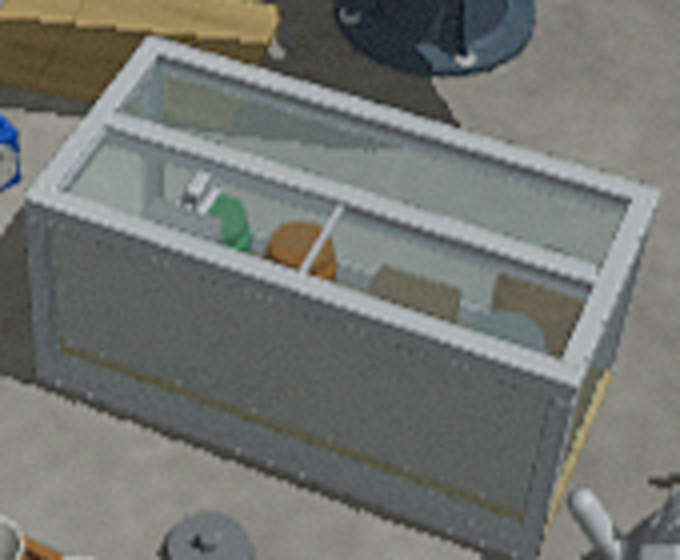

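View pics/t16.png

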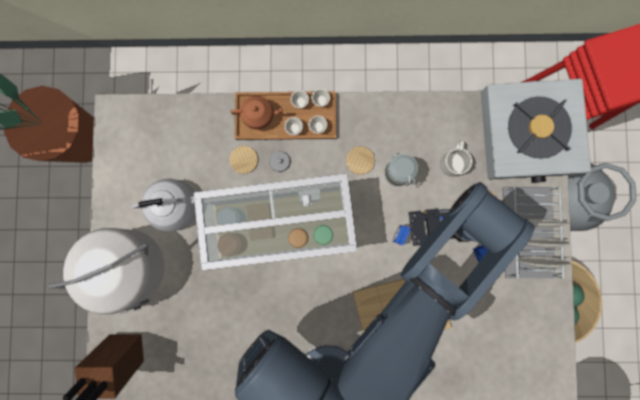

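drive_tool(targets=[0,0,0,0,0,0,0,0,0,0,0,0,0,0,0,0,0,0,0,0,0,0,0,0])

```text
time: 27.37
position: [0.4926, -0.2735, 0.3914]
tool_rot: [-0.059, 0.998, -0.0, 0.0]
ft_force: [0.4, 0.4, 0.5]
grip_width: 0.0438
```

```bash
python3 - <<'E'
from rig import robot
print(robot.hand_in(), robot.get_obs()['time'])
E
```

```text
the job is handed in; nothing more can be done
the job is handed in; nothing more can be done
```

The white hygrometer is hanging on the hook inside the case and the pane is shut over it. I handed the job in at about 27 s of the 72 s allowed.

- **Hanging:** I found the hook in the wrist camera image, about 8 mm to the +y side of the middle of its run. The force readings, which carry about 1 N of noise, showed no resistance while the keyhole went over the hook's head. The hygrometer then came to rest within 1 mm of the expected hanging height. The load on the hook peaked at roughly 7.5 N, and I eased it off before opening the fingers.
- **Frame:** the force readings showed no knock on the hatch frame while going in or coming out.
- **Pane:** it travelled 189.7 mm to a hard stop, where I pushed with about 8 N at most.
- **Last checks:** the final scene and top pictures show the hygrometer hanging level under the shut pane. The kettle, jar, mug, coasters and filter cap look to be where they were at the start, judged by eye. I did not pull on the hygrometer to test that it was hooked.

**What disagreed:** the fingers seem to end about 25 mm above the stated tool point. My first grip on the pane's pull therefore closed on air just above it, touching nothing, and I lowered the gripper and gripped it on the second try. It also means the hygrometer was held only by about its top 8 mm. It did not slip in the grip.

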